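# Tilt the trunnion jig to its steep notch and lock it with the index pin

## Task

The module in the tilting jig has to be screwed together from the side: unlock the flat cradle by lifting its red-handled index pin, swing the cradle up by its bar handle past the 30 degree notch, and lock it in the 60 degree notch, with the pin dropped fully home in its guide so that the cradle holds there by itself. Leave the modules, the air screwdriver and the tape lying round the jig where they are.

Things in the scene. Friction and masses are not known exactly. Their poses are not given: they have to be found in the camera images.
- jig: Fixed stand of a tilting jig: dark base plate 190 x 226 x 12 mm on the worktop, two grey uprights. Origin on the worktop below the middle of the trunnion axis; y is parallel to that axis, x points to the cradle's handle side (away from the robot), z up. Trunnion axis: x = 0, z = 90 mm. Index pin axis: x = 0, y = -92 mm. Forward of the axis the cradle swings free to its stop.
- guide (a point): Slot floor of the pin's guide block, on the pin axis, 172 mm above the worktop; axes as the stand's. Below: a vertical bore 11.2 mm wide, 24 mm long. Above: two steel cheeks 14 mm high (top at 186 mm), 36 mm long, 46 mm over both, leaving a slot 13 mm wide along the stand's y. Under it turns the index drum: rim top at 145 mm (radius 55 mm), three radial notches 11.4 mm wide, 12 mm deep.
- cradle (a joint): Tilt in rad of the aluminium cradle with its clamped silver module: 0 flat, grows as the handle rises and comes over towards the robot. Notches under the pin at 0, 0.524 (30 deg), 1.047 (60 deg); a seated pin leaves +-0.04 play. Stops at -0.02 and 1.36. Friction 0.07 N m. Top-heavy: unpinned it stays flat, but beyond about 0.6 falls forward to the 1.36 stop; raising it there takes about 2 N at the handle.
- handle (a point): Middle of the cradle's black handle bar, round, 12 mm thick, 104 mm long, parallel to the trunnion axis, on two arms 70 mm apart (inside), 42 mm of open space to the plate. At tilt t it is in the stand's frame at x = 0.110 cos t - 0.020 sin t, y = 0, z = 0.090 + 0.110 sin t + 0.020 cos t. It may turn in the fingers.
- pin_grip (a point): Centre of the red T-grip of the loose index pin (0.12 kg): 13 mm thick, 46 mm long (pin's y), 20 mm high. Height of this point: 218 mm seated in a notch; 228 mm riding on the drum's rim (drops by itself when a notch comes under it); 232 mm parked, i.e. lifted at least 14 mm and turned about a quarter turn, so that its cross-bar rests on the cheeks, 4 mm clear of the drum.
- pin_tip (a point): Lower end of the index pin, on its axis, 83 mm below the grip's centre; z up along the pin, y along its grip. Shank 10 mm. Cross-bar 10 x 34 x 8 mm, parallel to the grip, its underside 37 mm above the tip: it enters the guide's slot only with the grip along the stand's y. At the start the pin is seated in the flat notch, grip along the stand's y.
- module_a: Bystander: silver-topped black module 89 x 61 x 20 mm lying left of the jig; origin under its middle.
- module_b: Bystander: another such module beyond the first.
- driver: Bystander: white air screwdriver with yellow cap, 42 mm thick, 282 mm long, lying right of the jig; origin under its middle.
- tape: Bystander: roll of black tape, 62 mm wide, 19 mm high, lying in front of the jig; origin under its middle.

How it is judged:
By the outcome, as a careful person would: the job done as asked, in the order asked, and still so for the second after the job is handed in, with the robot touching nothing.
It also fails if it takes over 72 s, if anything falls off the work surface, if the arm or the gripper's body presses on something with over 40 N, if the wrist force passes 120 N, or if a joint passes its speed limit or range.

## Robot

A 7-joint arm with a two-finger parallel gripper is mounted at the origin on a cart in front of the work surface, level with it; the furniture and walls round the work are solid. World frame = base frame: x ahead of the robot, y to its left, z up, the work surface at z = 0. Lengths are in m, angles in degrees, forces in N, time in s.
With the tool pointing down it reaches from about 0.4 to 0.925 m from the base axis. Payload 5.6 kg.
Tool frame: the origin (TCP) lies at the centre of the arm's flange, where the gripper is bolted on; the fingertips stand 173 mm ahead of it and the grasp point (between the pads) lies 155 mm ahead of it; z points along the fingers, y is the direction in which the jaws open and shut (so a half turn about z gives the same grasp; the last joint's range is limited). The gripper opens to 85 mm and grips with 20 to 120 N. Pads are 22 mm wide; open, the fingers measure 114 mm over their backs; the gripper's body (76 mm by 85 mm) begins 54 mm behind the grasp point. The pads swing forward as they close: fully open they stand 13 mm farther back than shut.
Start: joints at [70.703, 26.786, -0.665, 91.828, 0.344, 61.387, -3.226], TCP at [0.188, -0.622, 0.405] pointing down, gripper open.
Joint ranges: [-144.91, 144.91], [-17.63, 115.5], [-89.93, 88.59], [15.96, 139.68], [-74.01, 254.01], [8.47, 105.57], [-167.45, 167.45]. Speed limits (degrees/s): [147.25, 147.25, 180, 180, 180, 180, 180].

## Interface

Orientations are given as [roll, pitch, yaw] about the fixed x, y, z axes, in that order (R = Rz(yaw) Ry(pitch) Rx(roll)).
In Python, from plant import sensors, grab_frame, calibration, job gives the robot as it stands.
- The arm moves only by the tool apply_moves, never from a script. Its argument "commands" is a list of rows, each a list of 2 entries, a list of its own where there are three numbers: the shift along the tool's x, y, z in m, then the turn, a rotation vector about the tool's x, y, z in degrees. A call has 1 to 20 rows; each row shifts and turns the pose as measured when the row begins, along the tool's axes as they then stand; what a row does not reach is not made up. A row lasts 1/10 s, in which the tool goes at most 50 mm and 8.59 degrees, less where a joint would pass 70% of its speed; a pose out of reach is approached as far as the arm can. A call with a gripper value outside its range is refused whole. "claw" is the closure, from 0 (fully open) to 1 (shut), set as the call begins (left out, the last holds). The fingers move at their own pace and stop on an object; "force" is the grip in N (left out, the last holds). Time passes only in rows, so rows that do not move let the fingers close. It gives the time, the measured TCP pose, the force and the opening at its end, in the units of the state.
- sensors.get_state(): the state, without advancing time (a new reading comes with each control period).
- grab_frame(name): name is "scene" or "top" or "wrist"; returns the picture (420x560x3 uint8, red, green, blue); there is no depth.
- calibration(name): a dict with "intrinsics" (3x3 intrinsics, pixels), "position" and "orientation" of the camera in the world; the wrist camera has in their place "hand_eye" (4x4, takes a point from camera to tool coordinates, whose origin is the TCP and whose axes are the flange's). Camera axes: x right, y down, z forward; pixel columns grow to the right and rows downward; lengths in m; the calibration is good to about 2 mm. A picture is of the moment at which its call begins: read the wrist's pose just before it. calibration takes no time and is no camera call.
- job.sign_off(): hands the job in, once; it reports no verdict.
The state is a dict: "t": time; "q": joint angles; "qd": joint speeds; "joint_efforts": joint torques, N m; "tool_pos": TCP position; "tool_rot": TCP orientation; "ft_force": force on the tool from outside, world axes, zero at the start; "torque": the same for the moment, N m; "opening": finger opening in m.
Only numpy, scipy, OpenCV 4.12 (cv2) and the standard library are available. Lean on these libraries where they do the work, as an engineer would, in place of code of your own. Each camera call takes 0.05 s, during which the arm holds its last target.

## Working session

There is one attempt and no reset: what is moved stays moved. The work goes in short steps, Python scripts to look and compute and a tool call to move; the robot and the scene stay as the last step left them, time stands still between calls to the robot, and variables do not carry over. Pictures are saved under pics/ and viewed, and the job is handed in when it is done.

Besides the shell and the picture viewer there is one more tool, called after "Request:" in YAML: its name, and indented under it one key for each argument. apply_moves: Moves the arm, as the interface text tells. Its arguments: {"type":"object","properties":{"commands":{"type":"array"},"claw":{"type":"number"},"force":{"type":"number"}},"required":["commands"]}

```bash
mkdir -p pics; ls; python3 - <<'E'
from plant import sensors, grab_frame, calibration, job
import cv2
print(sensors.get_state())
for n in ("scene","top","wrist"):
    c=calibration(n); print(n,c)
    cv2.imwrite(f"pics/{n}0.png",grab_frame(n)[:,:,::-1])
E
```

```text
pics
{'t': 0.0, 'q': array([70.7031179 , 26.83884272, -0.6659634 , 91.87954312,  0.34362423,
       61.38770023, -3.22449038]), 'qd': array([ 0.02962742, -0.05833225,  0.09295455,  0.12231911, -0.07282559,
        0.04179833, -0.07885703]), 'joint_efforts': array([ 5.20568956e-04, -5.32374859e+01,  2.18886364e-02, -2.51298451e+01,
        1.15537498e-02,  7.63834716e-03, -2.39811004e-05]), 'tool_pos': array([ 0.18812732, -0.62192896,  0.40371582]), 'tool_rot': array([-1.79896109e+02,  6.54961385e-03,  1.68317324e+01]), 'ft_force': array([0.09014374, 0.00760371, 0.84059629]), 'torque': array([-0.00676361,  0.00244306, -0.03064183]), 'opening': 0.08544591656347753}
scene {'intrinsics': array([[412.84981999,   0.        , 278.91800613],
       [  0.        , 412.84981999, 212.24936767],
       [  0.        ,   0.        ,   1.        ]]), 'position': array([0.16792305, 0.43599473, 0.78816763]), 'orientation': array([-138.67620327,   -0.16189464, -142.05203223])}
top {'intrinsics': array([[432.79755983,   0.        , 278.80766011],
       [  0.        , 432.79755983, 209.64716614],
       [  0.        ,   0.        ,   1.        ]]), 'position': array([ 0.35645073, -0.01949186,  1.10987381]), 'orientation': array([-169.24813867,    1.49991615,  -90.35545875])}
wrist {'intrinsics': array([[321.97943599,   0.        , 283.44432977],
       [  0.        , 321.97943599, 200.90558192],
       [  0.        ,   0.        ,   1.        ]]), 'hand_eye': array([[-1.52816941e-04, -9.58351689e-01, -2.85590645e-01,
         7.21131462e-02],
       [ 9.99999722e-01,  6.20206616e-05, -7.43212383e-04,
        -5.82438607e-04],
       [ 7.29971364e-04, -2.85590679e-01,  9.58351413e-01,
         3.06405183e-02],
       [ 0.00000000e+00,  0.00000000e+00,  0.00000000e+00,
         1.00000000e+00]])}
```

View pics/scene0.png

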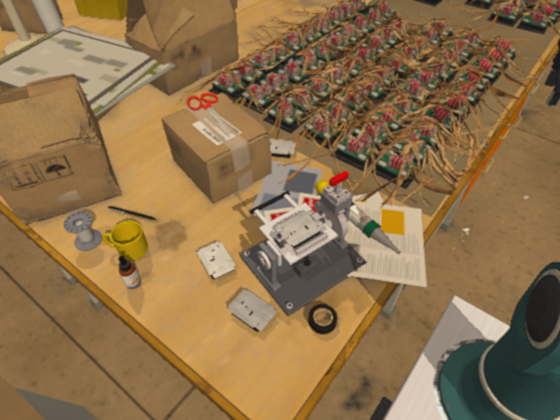

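View pics/top0.png

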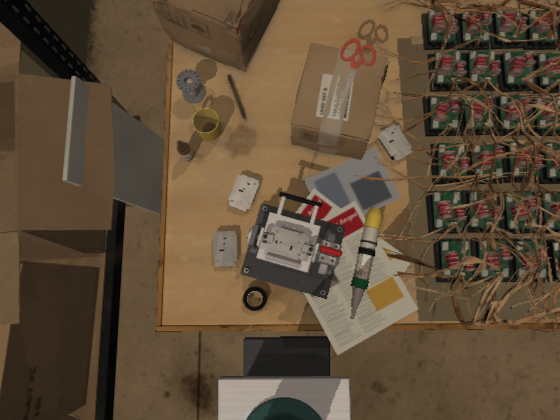

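The top view shows the jig at about (295,245), its handle bar at about (298,198) away from the robot, and the red grip at about (330,252). The driver lies to the right of the jig. Next I measure.

```bash
cat > h.py <<'E'
import numpy as np, cv2
from scipy.spatial.transform import Rotation as Ro
from plant import sensors, grab_frame, calibration, job
def cam(n,st=None):
    c=calibration(n)
    if n=="wrist":
        T=np.eye(4);T[:3,:3]=Ro.from_euler('xyz',st['tool_rot'],degrees=True).as_matrix();T[:3,3]=st['tool_pos']
        M=T@c['hand_eye'];return c['intrinsics'],M[:3,:3],M[:3,3]
    return c['intrinsics'],Ro.from_euler('xyz',c['orientation'],degrees=True).as_matrix(),c['position']
def ray(C,uv):
    K,R,p=C;d=R@np.linalg.inv(K)@np.array([uv[0],uv[1],1.]);return p,d/np.linalg.norm(d)
def plane(C,uv,z):
    p,d=ray(C,uv);return p+d*(z-p[2])/d[2]
def proj(C,X):
    K,R,p=C;v=K@(R.T@(np.asarray(X)-p));return v[:2]/v[2]
def tri(*cr):
    A=np.zeros((3,3));b=np.zeros(3)
    for C,uv in cr:
        p,d=ray(C,uv);P=np.eye(3)-np.outer(d,d);A+=P;b+=P@p
    return np.linalg.solve(A,b)
E
python3 - <<'E'
from h import *
for n,(x0,y0,x1,y1),s in (("top",(225,180,365,310),5),("scene",(230,160,400,330),4)):
    im=cv2.imread(f"pics/{n}0.png")
    cv2.imwrite(f"pics/{n}0c.png",cv2.resize(im[y0:y1,x0:x1],None,fx=s if n=="scene" else 4.6,fy=s if n=="scene" else 4.6,interpolation=cv2.INTER_CUBIC)[:600])
    hsv=cv2.cvtColor(im,cv2.COLOR_BGR2HSV)
    m=(((hsv[...,0]<8)|(hsv[...,0]>172))&(hsv[...,1]>170)&(hsv[...,2]>90)).astype(np.uint8)
    k,l,st,ce=cv2.connectedComponentsWithStats(m)
    for i in range(1,k):
        if st[i,4]>25 and x0<ce[i][0]<x1 and y0<ce[i][1]<y1: print(n,st[i],ce[i],plane(cam(n),ce[i],.222), cv2.minAreaRect(np.argwhere(l==i)[:,::-1].astype(np.float32)))
E
```

```text
top [316 201  15  18 142] [322.67605634 210.35211268] [ 0.52273196 -0.08866705  0.222     ] ((321.576904296875, 210.88461303710938), (10.816654205322266, 16.91835594177246), 33.6900634765625)
top [302 205  11  12  61] [306.98360656 210.08196721] [ 0.5236682 -0.0560438  0.222    ] ((306.9230651855469, 209.88462829589844), (8.43299388885498, 11.178619384765625), 11.309932708740234)
top [329 208  26  17 129] [342.3875969  216.15503876] [ 0.51002936 -0.12915928  0.222     ] ((342.6815185546875, 217.58274841308594), (7.741443157196045, 27.294572830200195), 61.38954162597656)
top [342 216  21  21 217] [351.93087558 225.52073733] [ 0.49019274 -0.14813903  0.222     ] ((350.3917236328125, 225.96812438964844), (11.492450714111328, 22.585859298706055), 61.3895378112793)
top [320 246  22  10 122] [330.43442623 250.8852459 ] [ 0.43821567 -0.10238275  0.222     ] ((330.5377502441406, 250.86793518066406), (21.840328216552734, 5.7691426277160645), 15.945395469665527)
scene [330 171  19  15 162] [338.95061728 178.01234568] [ 0.43491984 -0.10138962  0.222     ] ((339.02362060546875, 178.04248046875), (8.255929946899414, 21.562545776367188), 60.945396423339844)
```

View pics/top0c.png

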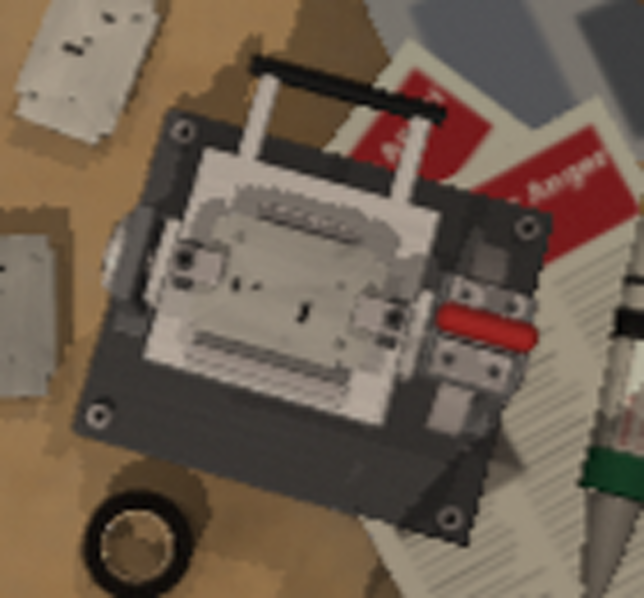

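View pics/scene0c.png

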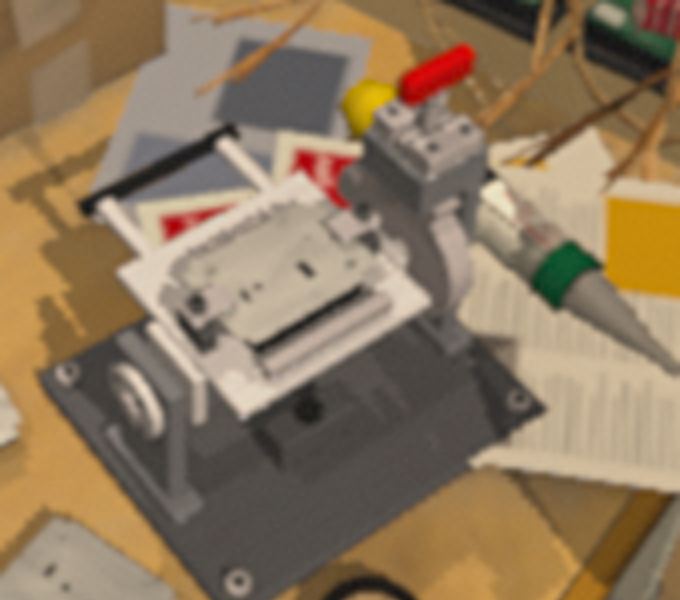

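```bash
python3 - <<'E'
from h import *
C=cam("top");S=cam("scene")
f=lambda u,v:(225+u/4.6-.4,180+v/4.6-.4)
sc=np.array([plane(C,f(*p),.014) for p in((183,131),(528,228),(450,518),(97,415))])
print(sc.round(4),sc.mean(0));print([np.degrees(np.arctan2(*(d[::-1]))) for d in [(sc[0]-sc[3])[:2],(sc[1]-sc[2])[:2]]],[np.degrees(np.arctan2(-d[0],d[1])) for d in [(sc[0]-sc[1])[:2],(sc[3]-sc[2])[:2]]])
h=[plane(C,f(*p),.112) for p in((255,65),(443,115))];print(h,np.mean(h,0),np.linalg.norm(h[0]-h[1]));d=h[0]-h[1];print(np.degrees(np.arctan2(-d[0],d[1])))
g=lambda u,v:(230+u/4-.4,160+v/4-.4)
hs=[plane(S,g(*p),.112) for p in((92,207),(234,132))];print(hs,np.mean(hs,0))
d=hs[0]-hs[1];print(np.degrees(np.arctan2(-d[0],d[1])))
print(tri((C,(330.43,250.9)),(S,(339,178))), tri((C,f(349,90)),(S,g(163,169.5))))
print("grip ends",[plane(C,f(*p),.225) for p in ((442,314),(533,342))])
E
```

```text
[[ 0.5693  0.0451  0.014 ]
 [ 0.5125 -0.1461  0.014 ]
 [ 0.355  -0.0991  0.014 ]
 [ 0.4116  0.0923  0.014 ]] [ 0.46210349 -0.02694285  0.014     ]
[np.float64(-16.62629872509143), np.float64(-16.631084644996157)] [np.float64(-16.558715387749118), np.float64(-16.463923501829754)]
[array([0.58442587, 0.00232114, 0.112     ]), array([ 0.55711157, -0.09343381,  0.112     ])] [ 0.57076872 -0.04555634  0.112     ] 0.09957450122535676
-15.920912534452057
[array([ 0.57887671, -0.00060225,  0.112     ]), array([ 0.55219418, -0.0938673 ,  0.112     ])] [ 0.56553545 -0.04723478  0.112     ]
-15.965485455028857
[ 0.4371647  -0.10311663  0.21976719] [ 0.56908947 -0.04682991  0.11012706]
grip ends [array([ 0.44428482, -0.08242677,  0.225     ]), array([ 0.43153536, -0.12228522,  0.225     ])]
```

```bash
cat >> h.py <<'E'
YAW=-16.5
def plan(target,yaw,n,show=True,st=None):
    st=st or sensors.get_state()
    R0=Ro.from_euler('xyz',st['tool_rot'],degrees=True);R1=Ro.from_euler('xyz',[180,0,yaw],degrees=True)
    rv=(R0.inv()*R1).as_rotvec(degrees=True)/n
    dp=(np.asarray(target)-st['tool_pos'])/n
    R=R0;rows=[]
    for i in range(n):
        rows.append([[round(float(v),4) for v in R.inv().apply(dp)],[round(float(v),2) for v in rv]]); R=R*Ro.from_rotvec(rv,degrees=True)
    if show: print(str(rows).replace(" ",""))
    return rows
O=np.array([.4637,-.0152])
def J(x,y,z=0,o=None):
    o=O if o is None else o;a=np.radians(YAW);return np.array([o[0]+x*np.cos(a)-y*np.sin(a),o[1]+x*np.sin(a)+y*np.cos(a),z])
E
python3 - <<'E'
from h import *
print(J(0,-.092))
plan(J(0,-.092,.46),73.5,20)
E
```

```text
[ 0.43757059 -0.10341142  0.        ]
[[[0.0194,-0.0212,-0.0028],[-0.0,-0.0,-2.83]],[[0.0205,-0.0202,-0.0028],[-0.0,-0.0,-2.83]],[[0.0214,-0.0192,-0.0028],[-0.0,-0.0,-2.83]],[[0.0224,-0.0181,-0.0028],[-0.0,-0.0,-2.83]],[[0.0232,-0.017,-0.0028],[-0.0,-0.0,-2.83]],[[0.024,-0.0158,-0.0028],[-0.0,-0.0,-2.83]],[[0.0248,-0.0146,-0.0028],[-0.0,-0.0,-2.83]],[[0.0255,-0.0134,-0.0028],[-0.0,-0.0,-2.83]],[[0.0261,-0.0121,-0.0028],[-0.0,-0.0,-2.83]],[[0.0267,-0.0108,-0.0028],[-0.0,-0.0,-2.83]],[[0.0272,-0.0094,-0.0028],[-0.0,-0.0,-2.83]],[[0.0276,-0.0081,-0.0028],[-0.0,-0.0,-2.83]],[[0.028,-0.0067,-0.0028],[-0.0,-0.0,-2.83]],[[0.0283,-0.0053,-0.0028],[-0.0,-0.0,-2.83]],[[0.0285,-0.0039,-0.0028],[-0.0,-0.0,-2.83]],[[0.0287,-0.0025,-0.0028],[-0.0,-0.0,-2.83]],[[0.0288,-0.0011,-0.0028],[-0.0,-0.0,-2.83]],[[0.0288,0.0003,-0.0028],[-0.0,-0.0,-2.83]],[[0.0287,0.0018,-0.0028],[-0.0,-0.0,-2.83]],[[0.0286,0.0032,-0.0028],[-0.0,-0.0,-2.83]]]
```

Request:
apply_moves:
  commands:
    - [[0.019,-0.021,-0.005],[0,0,-2.8]]
    - [[0.02,-0.02,-0.005],[0,0,-2.8]]
    - [[0.021,-0.019,-0.005],[0,0,-2.8]]
    - [[0.022,-0.018,-0.005],[0,0,-2.8]]
    - [[0.023,-0.017,-0.005],[0,0,-2.8]]
    - [[0.024,-0.016,-0.005],[0,0,-2.8]]
    - [[0.025,-0.015,-0.005],[0,0,-2.8]]
    - [[0.025,-0.013,-0.005],[0,0,-2.8]]
    - [[0.026,-0.012,-0.005],[0,0,-2.8]]
    - [[0.027,-0.011,-0.005],[0,0,-2.8]]
    - [[0.027,-0.009,-0.005],[0,0,-2.8]]
    - [[0.028,-0.008,0],[0,0,-2.8]]
    - [[0.028,-0.007,0],[0,0,-2.8]]
    - [[0.028,-0.005,0],[0,0,-2.8]]
    - [[0.028,-0.004,0],[0,0,-2.8]]
    - [[0.029,-0.002,0],[0,0,-2.8]]
    - [[0.029,-0.001,0],[0,0,-2.8]]
    - [[0.029,0,0],[0,0,-2.8]]
    - [[0.029,0.002,0],[0,0,-2.8]]
    - [[0.029,0.003,0],[0,0,-2.8]]
  claw: 0.45
  force: 25

```text
t: 2.15
tool_pos: [0.4362, -0.0724, 0.4604]
tool_rot: [-179.8, -0.0, 75.6]
ft_force: [0.5, -0.8, -0.9]
opening: 0.047
```

```bash
python3 - <<'E'
from h import *
s=sensors.get_state();print(s['t'],s['tool_pos'],s['tool_rot'],s['opening'],s['q'],s['ft_force'])
plan(J(0,-.092,.46),73.5,3)
E
```

```text
2.15 [ 0.43620446 -0.07238688  0.4604191 ] [-1.79776471e+02 -4.10821193e-02  7.56295397e+01] 0.047033519062011704 [ 36.48882169   5.27985584 -32.8055463  113.89674115   3.1473075
  61.91016019 -12.0697923 ] [ 0.51459616 -0.77505607 -0.85103366]
[[[-0.0099,0.003,0.0001],[-0.07,-0.01,0.71]],[[-0.0099,0.0031,0.0001],[-0.07,-0.01,0.71]],[[-0.0098,0.0033,0.0001],[-0.07,-0.01,0.71]]]
```

Request:
apply_moves:
  commands:
    - [[-0.01,0.003,0],[-0.1,0,0.7]]
    - [[-0.01,0.003,0],[-0.1,0,0.7]]
    - [[-0.01,0.003,0],[0,0,0.7]]
    - [[0,0,0],[0,0,0]]

```text
t: 2.55
tool_pos: [0.4378, -0.1, 0.4608]
tool_rot: [180.0, -0.1, 74.0]
ft_force: [-1.0, 0.5, 0.1]
opening: 0.0471
```

```bash
python3 - <<'E'
from h import *
s=sensors.get_state();print(s['tool_pos'],s['tool_rot'])
im=grab_frame("wrist")[:,:,::-1].copy();cv2.imwrite("pics/w1.png",im)
hsv=cv2.cvtColor(im,cv2.COLOR_BGR2HSV)
m=(((hsv[...,0]<8)|(hsv[...,0]>172))&(hsv[...,1]>170)&(hsv[...,2]>90)).astype(np.uint8)
k,l,st,ce=cv2.connectedComponentsWithStats(m)
C=cam("wrist",s)
for i in range(1,k):
    if st[i,4]>200: print(st[i],ce[i],plane(C,ce[i],.226),cv2.minAreaRect(np.argwhere(l==i)[:,::-1].astype(np.float32)))
print(proj(C,J(0,-.092,.226)))
E
```

```text
[ 0.43781507 -0.10003723  0.46084065] [ 1.79990303e+02 -7.45662499e-02  7.40398915e+01]
[360 100  34  26 405] [374.66419753 112.78765432] [ 0.50962114 -0.04916407  0.226     ] ((376.5, 112.5), (25.0, 33.0), 90.0)
[359 138  32  18 394] [376.71573604 144.21319797] [ 0.50708678 -0.06826213  0.226     ] ((374.5, 146.5), (17.0, 31.0), 90.0)
[356 158  37  44 466] [372.57725322 181.32832618] [ 0.49981201 -0.09103856  0.226     ] ((369.1438293457031, 182.17959594726562), (51.81010437011719, 16.085586547851562), 46.54815673828125)
[335 182  44  39 698] [358.7722063 202.6747851] [ 0.48812906 -0.10276338  0.226     ] ((356.8536071777344, 199.7818145751953), (40.80685043334961, 22.819129943847656), 48.012786865234375)
[ 276  188   18   64 1022] [284.03131115 219.90998043] [ 0.43719514 -0.10081522  0.226     ] ((284.5, 219.5), (63.0, 17.0), 90.0)
[285.6214175  223.24913465]
```

View pics/w1.png

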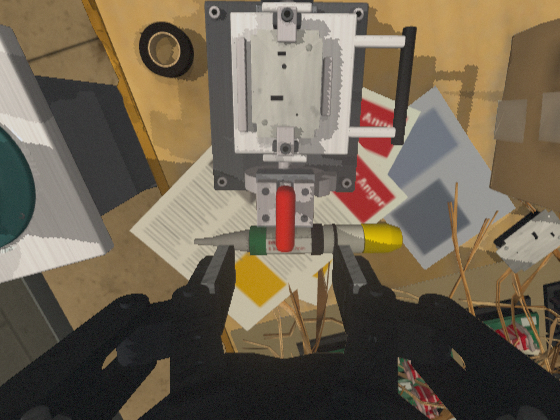

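```bash
python3 - <<'E'
from h import *
s={'tool_pos':np.array([ 0.43781507,-0.10003723,0.46084065]),'tool_rot':np.array([179.9903,-.07457,74.0399])}
C=cam("wrist",s)
a=plane(C,(284.5,187.7),.208);b=plane(C,(284.5,251.7),.226);print(a,b,(a+b)/2,np.linalg.norm(a-b))
a=plane(C,(283,200),.228);b=plane(C,(286,240),.228);print(a,b)
for p in [(215,11.5),(359,14),(347,183),(222,182)]: print(plane(C,p,.014))
for p in [(409,28),(398,144)]:print(plane(C,p,.114))
E
```

```text
[ 0.44241643 -0.08377324  0.208     ] [ 0.4310796  -0.12341273  0.226     ] [ 0.43674802 -0.10359299  0.217     ] 0.0449868159211958
[ 0.44054111 -0.08663852  0.228     ] [ 0.43470075 -0.11441718  0.228     ]
[0.40980202 0.09176463 0.014     ]
[0.5682601  0.04370513 0.014     ]
[ 0.51083068 -0.14733077  0.014     ]
[ 0.35186911 -0.10048363  0.014     ]
[0.58175329 0.00305388 0.114     ]
[ 0.55430062 -0.09474771  0.114     ]
```

```bash
sed -i 's/^O=.*/O=np.array([.4630,-.0153])/' h.py; python3 - <<'E'
from h import *
plan(J(0,-.092,.374),73.5,6)
E
```

```text
[[[-0.0007,0.0,0.0145],[0.0,-0.02,0.1]],[[-0.0007,0.0,0.0145],[0.0,-0.02,0.1]],[[-0.0007,0.0,0.0145],[0.0,-0.02,0.1]],[[-0.0007,0.0,0.0145],[0.0,-0.02,0.1]],[[-0.0007,0.0,0.0145],[0.0,-0.02,0.1]],[[-0.0007,0.0,0.0145],[0.0,-0.02,0.1]]]
```

Request:
apply_moves:
  commands:
    - [[-0.0007,0,0.0145],[0,0,0.1]]
    - [[-0.0007,0,0.0145],[0,0,0.1]]
    - [[-0.0007,0,0.0145],[0,0,0.1]]
    - [[-0.0007,0,0.0145],[0,0,0.1]]
    - [[-0.0007,0,0.0145],[0,0,0.1]]
    - [[-0.0007,0,0.0145],[0,0,0.1]]
    - [[0,0,0],[0,0,0]]

```text
t: 3.3
tool_pos: [0.4352, -0.1066, 0.3715]
tool_rot: [179.9, -0.1, 72.9]
ft_force: [-0.3, 0.1, 0.2]
opening: 0.047
```

```bash
python3 - <<'E'
from h import *
plan(J(0,-.092,.374),73.5,2)
s=sensors.get_state();print(s['tool_pos'],s['tool_rot'],s['ft_force'])
E
```

```text
[[[0.0017,0.0003,-0.0012],[0.04,-0.04,-0.28]],[[0.0017,0.0004,-0.0012],[0.04,-0.04,-0.28]]]
[ 0.435221   -0.10655213  0.37151467] [ 1.79928872e+02 -7.85809879e-02  7.29348306e+01] [-0.30614669  0.07551227  0.16730887]
```

Request:
apply_moves:
  commands:
    - [[0.0015,0.0003,-0.001],[0,0,-0.3]]
    - [[0.0012,0.0003,-0.001],[0,0,-0.3]]
    - [[0,0,0],[0,0,0]]

```text
t: 3.6
tool_pos: [0.437, -0.1044, 0.3752]
tool_rot: [179.8, -0.1, 73.5]
ft_force: [-0.4, 0.4, -0.2]
opening: 0.0466
```

```bash
python3 - <<'E'
from h import *
plan(J(0,-.092,.374),73.5,1)
E
```

```text
[[[0.0008,-0.0004,0.0012],[0.17,-0.09,0.02]]]
```

Request:
apply_moves:
  commands:
    - [[0.0007,-0.0004,0.001],[0.1,0,0]]
    - [[0,0,0],[0,0,0]]
    - [[0,0,0],[0,0,0]]
    - [[0,0,0],[0,0,0]]
    - [[0,0,0],[0,0,0]]
    - [[0,0,0],[0,0,0]]
    - [[0,0,0],[0,0,0]]
    - [[0,0,0],[0,0,0]]
  claw: 1
  force: 40

```text
t: 4.4
tool_pos: [0.4372, -0.1035, 0.3755]
tool_rot: [179.8, -0.1, 73.5]
ft_force: [0.7, 0.2, 0.1]
opening: 0.0125
```

```bash
python3 - <<'E'
from h import *
plan(J(0,-.092,.374),73.5,1)
s=sensors.get_state();print(s['tool_pos'],s['tool_rot'],s['ft_force'],s['torque'],s['opening'])
E
```

```text
[[[-0.0001,-0.0003,0.0015],[0.22,-0.06,0.02]]]
[ 0.43717534 -0.10349846  0.37547279] [ 1.79783169e+02 -5.67143953e-02  7.35170291e+01] [0.73193639 0.19294628 0.06768551] [-0.02776298  0.01202646  0.02438426] 0.012463286693889753
```

Request:
apply_moves:
  commands:
    - [[0,0,-0.0035],[0.1,0,0]]
    - [[0,0,-0.0035],[0.1,0,0]]
    - [[0,0,-0.0035],[0,0,0]]
    - [[0,0,-0.0035],[0,0,0]]
    - [[0,0,-0.0035],[0,0,0]]
    - [[0,0,0],[0,0,0]]

```text
t: 5.0
tool_pos: [0.4372, -0.1038, 0.3944]
tool_rot: [180.0, -0.1, 73.5]
ft_force: [-0.3, -0.3, -1.5]
opening: 0.0121
```

```bash
python3 - <<'E'
from h import *
plan(J(0,-.092,.393),73.5,1)
s=sensors.get_state();print(s['tool_pos'],s['tool_rot'],s['ft_force'],s['torque'],s['opening'],s['q'])
E
```

```text
[[[0.0002,-0.0004,0.0014],[0.03,-0.05,0.01]]]
[ 0.43720093 -0.10378503  0.39437202] [ 1.79967153e+02 -5.41279194e-02  7.35054974e+01] [-0.27204376 -0.32337216 -1.47766645] [-0.05941416 -0.16028622 -0.04588416] 0.01205634806666653 [ 37.16847434  10.71567848 -30.79991652 117.75697228   6.77212962
  53.16159783 -13.75300261]
```

Request:
apply_moves:
  commands:
    - [[0,0,0],[0,0,6]]
    - [[0,0,0],[0,0,6]]
    - [[0,0,0],[0,0,6]]
    - [[0,0,0],[0,0,6]]
    - [[0,0,0],[0,0,6]]
    - [[0,0,0],[0,0,6]]
    - [[0,0,0],[0,0,6]]

```text
t: 5.7
tool_pos: [0.4369, -0.104, 0.3948]
tool_rot: [180.0, -0.0, 29.9]
ft_force: [0.3, 0.1, -1.3]
opening: 0.0124
```

```bash
python3 - <<'E'
from h import *
plan(J(0,-.092,.393),-16.5,8)
s=sensors.get_state();print(s['tool_pos'],s['tool_rot'],s['ft_force'],s['torque'],s['opening'],s['q'])
E
```

```text
[[[0.0,-0.0001,0.0002],[0.0,-0.01,5.79]],[[0.0,-0.0001,0.0002],[0.0,-0.01,5.79]],[[0.0,-0.0001,0.0002],[0.0,-0.01,5.79]],[[0.0,-0.0001,0.0002],[0.0,-0.01,5.79]],[[0.0,-0.0001,0.0002],[0.0,-0.01,5.79]],[[0.0,-0.0001,0.0002],[0.0,-0.01,5.79]],[[-0.0,-0.0001,0.0002],[0.0,-0.01,5.79]],[[-0.0,-0.0001,0.0002],[0.0,-0.01,5.79]]]
[ 0.43687741 -0.10400446  0.39478517] [ 1.79971981e+02 -4.14460096e-02  2.98530501e+01] [ 0.2556247   0.06923628 -1.33772288] [-0.16874985 -0.19350377 -0.0139522 ] 0.01241124047549816 [ 32.28195132   9.95126322 -25.3212637  118.03997077   5.30550775
  53.01653486 -56.04594227]
```

Free rotation, no side force. I finish the turn.

Request:
apply_moves:
  commands:
    - [[0,0,0],[0,0,5.8]]
    - [[0,0,0],[0,0,5.8]]
    - [[0,0,0],[0,0,5.8]]
    - [[0,0,0],[0,0,5.8]]
    - [[0,0,0],[0,0,5.8]]
    - [[0,0,0],[0,0,5.8]]
    - [[0,0,0],[0,0,5.8]]
    - [[0,-0.0004,0],[0,0,5]]
    - [[0,0,0],[0,0,0]]

```text
t: 6.6
tool_pos: [0.4368, -0.1034, 0.395]
tool_rot: [180.0, -0.1, -17.7]
ft_force: [1.7, -0.6, -1.1]
opening: 0.0123
```

```bash
python3 - <<'E'
from h import *
plan(J(0,-.092,.393),-16.5,1)
s=sensors.get_state();print(s['tool_pos'],s['tool_rot'],s['ft_force'],s['torque'],s['opening'],s['q'])
E
```

```text
[[[0.0001,0.0001,0.002],[0.02,-0.06,-1.22]]]
[ 0.43678853 -0.10341018  0.39497109] [ 1.79984928e+02 -5.74909643e-02 -1.77167274e+01] [ 1.72299359 -0.63071742 -1.05244564] [-0.19811684 -0.18718344 -0.00851525] 0.012284868214828012 [  27.27238185    9.33365996  -19.88184606  118.33963256    3.99729029
   52.88720492 -102.49463929]
```

Request:
apply_moves:
  commands:
    - [[0,0,0.002],[0,0,-1]]
    - [[0,0,0.0015],[0,0,0]]
    - [[0,0,0.0015],[0,0,0]]
    - [[0,0,0],[0,0,0]]

```text
t: 7.0
tool_pos: [0.4369, -0.1033, 0.3896]
tool_rot: [180.0, -0.1, -16.3]
ft_force: [0.9, -1.7, -2.0]
opening: 0.0126
```

Request:
apply_moves:
  commands:
    - [[0,0,0.0008],[0,0,0]]
    - [[0,0,0],[0,0,0]]

```text
t: 7.2
tool_pos: [0.437, -0.1033, 0.3895]
tool_rot: [180.0, -0.1, -16.3]
ft_force: [0.7, 0.3, -1.8]
opening: 0.0122
```

Request:
apply_moves:
  commands:
    - [[0,0,0],[0,0,0]]
    - [[0,0,0],[0,0,0]]
    - [[0,0,0],[0,0,0]]
    - [[0,0,0],[0,0,0]]
    - [[0,0,-0.01],[0,0,0]]
    - [[0,0,-0.015],[0,0,0]]
    - [[0,0,-0.015],[0,0,0]]
    - [[0,0,-0.015],[0,0,0]]
    - [[0,0,-0.015],[0,0,0]]
    - [[0,0,0],[0,0,0]]
  claw: 0.55

```text
t: 8.2
tool_pos: [0.4369, -0.1026, 0.465]
tool_rot: [-180.0, -0.1, -16.2]
ft_force: [-0.0, 0.8, 0.4]
opening: 0.0382
```

```bash
python3 - <<'E'
from h import *
s=sensors.get_state();print(s['t'],s['tool_pos'],s['tool_rot'],s['opening'])
w=grab_frame("wrist")[:,:,::-1];sc=grab_frame("scene")[:,:,::-1]
c=cv2.resize(sc[130:340,220:420],(571,600),interpolation=cv2.INTER_CUBIC)
cv2.imwrite("pics/w2.png",w);cv2.imwrite("pics/s2.png",c)
for n,im in(("scene",sc),):
    hsv=cv2.cvtColor(im,cv2.COLOR_BGR2HSV)
    m=(((hsv[...,0]<8)|(hsv[...,0]>172))&(hsv[...,1]>170)&(hsv[...,2]>90)).astype(np.uint8)
    k,l,st,ce=cv2.connectedComponentsWithStats(m)
    for i in range(1,k):
        if st[i,4]>25 and 300<ce[i][0]<360 and 150<ce[i][1]<200: print(n,st[i],ce[i])
    for z in(.218,.228,.232):print(proj(cam("scene"),J(0,-.092,z)))
E
```

```text
8.2 [ 0.43687364 -0.10263263  0.46501373] [-1.79961917e+02 -8.91141751e-02 -1.62001356e+01] 0.03822669266517999
scene [331 164  18  19 170] [339.83529412 173.02941176]
[338.46775997 178.46109795]
[339.03353135 174.78710753]
[339.26278445 173.29839015]
```

View pics/w2.png

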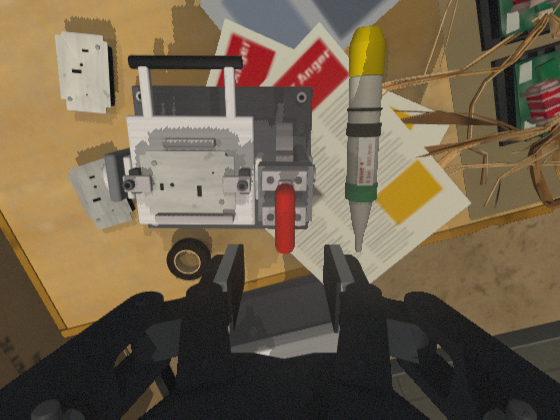

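View pics/s2.png

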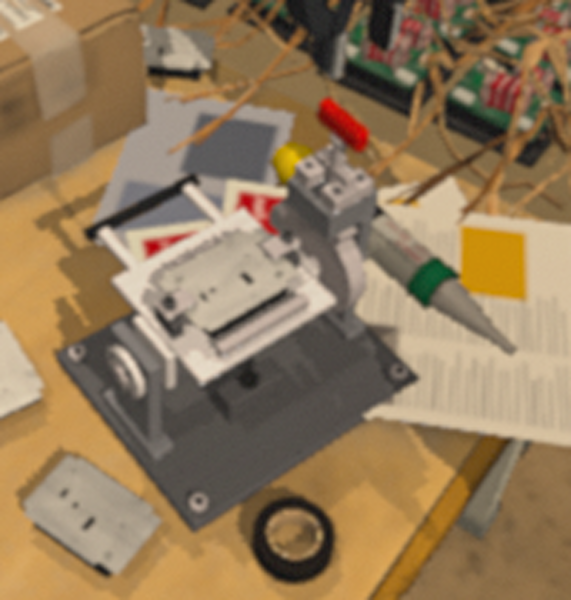

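The wrist and scene views show the red grip turned by a quarter turn. It is at the parked height: scene row 173.0, where 173.3 is predicted for 232 mm. Next is the handle.

```bash
python3 - <<'E'
from h import *
print(J(.11,0)); plan(J(.11,0,.42),73.5,17)
E
```

```text
[ 0.56847017 -0.04654169  0.        ]
[[[0.0066,-0.0053,0.0025],[-0.01,0.0,-5.28]],[[0.007,-0.0047,0.0025],[-0.01,0.0,-5.28]],[[0.0074,-0.004,0.0025],[-0.01,0.0,-5.28]],[[0.0078,-0.0033,0.0025],[-0.01,0.0,-5.28]],[[0.008,-0.0026,0.0025],[-0.01,0.0,-5.28]],[[0.0082,-0.0019,0.0025],[-0.01,0.0,-5.28]],[[0.0084,-0.0011,0.0025],[-0.01,0.0,-5.28]],[[0.0084,-0.0003,0.0025],[-0.01,0.0,-5.28]],[[0.0084,0.0004,0.0025],[-0.01,0.0,-5.28]],[[0.0084,0.0012,0.0025],[-0.01,0.0,-5.28]],[[0.0082,0.002,0.0025],[-0.01,0.0,-5.28]],[[0.008,0.0027,0.0025],[-0.01,0.0,-5.28]],[[0.0077,0.0035,0.0025],[-0.01,0.0,-5.28]],[[0.0074,0.0041,0.0025],[-0.01,0.0,-5.28]],[[0.0069,0.0048,0.0025],[-0.01,0.0,-5.28]],[[0.0065,0.0054,0.0025],[-0.01,0.0,-5.28]],[[0.006,0.006,0.0025],[-0.01,0.0,-5.28]]]
```

Request:
apply_moves:
  commands:
    - [[0.0066,-0.0053,0.0025],[0,0,-5.3]]
    - [[0.007,-0.0047,0.0025],[0,0,-5.3]]
    - [[0.0074,-0.004,0.0025],[0,0,-5.3]]
    - [[0.0078,-0.0033,0.0025],[0,0,-5.3]]
    - [[0.008,-0.0026,0.0025],[0,0,-5.3]]
    - [[0.0082,-0.0019,0.0025],[0,0,-5.3]]
    - [[0.0084,-0.0011,0.0025],[0,0,-5.3]]
    - [[0.0084,-0.0003,0.0025],[0,0,-5.3]]
    - [[0.0084,0.0004,0.0025],[0,0,-5.3]]
    - [[0.0084,0.0012,0.0025],[0,0,-5.3]]
    - [[0.0082,0.002,0.0025],[0,0,-5.3]]
    - [[0.008,0.0027,0.0025],[0,0,-5.3]]
    - [[0.0077,0.0035,0.0025],[0,0,-5.3]]
    - [[0.0074,0.0041,0.0025],[0,0,-5.3]]
    - [[0.0069,0.0048,0.0025],[0,0,-5]]
    - [[0.0065,0.0054,0.0025],[0,0,-4]]
    - [[0.004,0.004,0.0025],[0,0,-2]]
    - [[0,0,0],[0,0,0]]

```text
t: 10.1
tool_pos: [0.5625, -0.0416, 0.3973]
tool_rot: [-177.9, 0.1, 72.6]
ft_force: [-0.1, 0.0, 0.1]
opening: 0.0385
```

```bash
python3 - <<'E'
from h import *
s=sensors.get_state();print(s['t'],s['tool_pos'],s['tool_rot'],s['opening'])
w=grab_frame("wrist")[:,:,::-1];cv2.imwrite("pics/w3.png",w)
C=cam("wrist",s);print([proj(C,J(.11,y,.11)) for y in(-.052,0,.052)])
plan(J(.11,0,.30),73.5,10)
E
```

```text
10.1 [ 0.56250042 -0.04163214  0.39731692] [-1.77871746e+02  8.31857701e-02  7.26105206e+01] 0.03853640909607112
[array([305.79037449, 256.9256689 ]), array([306.04588207, 199.93660535]), array([306.3314497 , 136.24287195])]
[[[-0.0002,0.0011,0.0097],[-0.21,0.01,-0.09]],[[-0.0002,0.0011,0.0097],[-0.21,0.01,-0.09]],[[-0.0002,0.001,0.0097],[-0.21,0.01,-0.09]],[[-0.0002,0.001,0.0097],[-0.21,0.01,-0.09]],[[-0.0003,0.001,0.0097],[-0.21,0.01,-0.09]],[[-0.0003,0.0009,0.0097],[-0.21,0.01,-0.09]],[[-0.0003,0.0009,0.0097],[-0.21,0.01,-0.09]],[[-0.0003,0.0008,0.0097],[-0.21,0.01,-0.09]],[[-0.0003,0.0008,0.0097],[-0.21,0.01,-0.09]],[[-0.0003,0.0008,0.0097],[-0.21,0.01,-0.09]]]
```

View pics/w3.png

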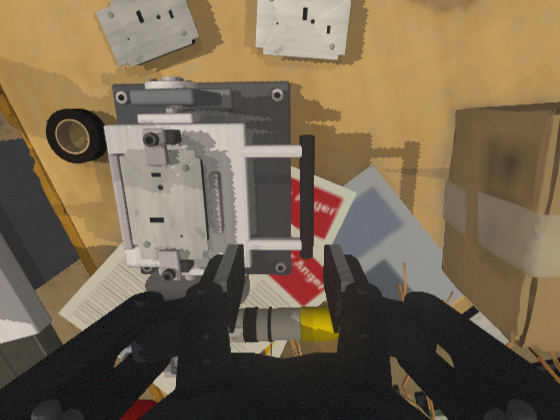

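The bar sits at column 307, rows 136–257, as predicted. Descending.

Request:
apply_moves:
  commands:
    - [[-0.0002,0.001,0.0095],[-0.2,0,-0.1]]
    - [[-0.0002,0.001,0.0095],[-0.2,0,-0.1]]
    - [[-0.0002,0.001,0.0095],[-0.2,0,-0.1]]
    - [[-0.0002,0.001,0.0095],[-0.2,0,-0.1]]
    - [[-0.0002,0.001,0.0095],[-0.2,0,-0.1]]
    - [[-0.0002,0.001,0.0095],[-0.2,0,-0.1]]
    - [[-0.0003,0.0008,0.0095],[-0.2,0,-0.1]]
    - [[-0.0003,0.0008,0.0095],[-0.2,0,-0.1]]
    - [[-0.0003,0.0008,0.0095],[-0.2,0,0]]
    - [[0,0,0.005],[-0.2,0,0]]
    - [[0,0,0],[0,0,0]]

```text
t: 11.25
tool_pos: [0.5668, -0.0473, 0.2974]
tool_rot: [-179.9, 0.2, 73.2]
ft_force: [-0.5, 1.4, 0.1]
opening: 0.0386
```

```bash
python3 - <<'E'
from h import *
s=sensors.get_state();print(s['t'],s['tool_pos'],s['tool_rot'],s['opening'])
plan(J(.11,0,.266),73.5,4)
E
```

```text
11.25 [ 0.566766   -0.04726528  0.29742744] [-1.79902364e+02  1.77451169e-01  7.32104508e+01] 0.03860176083180386
[[[0.0003,0.0004,0.0079],[-0.02,0.04,-0.07]],[[0.0003,0.0004,0.0079],[-0.02,0.04,-0.07]],[[0.0003,0.0004,0.0079],[-0.02,0.04,-0.07]],[[0.0003,0.0004,0.0079],[-0.02,0.04,-0.07]]]
```

Request:
apply_moves:
  commands:
    - [[0.0003,0.0004,0.0078],[0,0,-0.1]]
    - [[0.0003,0.0004,0.0078],[0,0,-0.1]]
    - [[0.0003,0.0004,0.0078],[0,0,-0.1]]
    - [[0.0003,0.0004,0.006],[0,0,0]]
    - [[0,0,0],[0,0,0]]

```text
t: 11.75
tool_pos: [0.5691, -0.0465, 0.2661]
tool_rot: [-180.0, 0.2, 73.5]
ft_force: [-1.4, 0.1, -0.1]
opening: 0.0385
```

Request:
apply_moves:
  commands:
    - [[0,0,0],[0,0,0]]
    - [[0,0,0],[0,0,0]]
    - [[0,0,0],[0,0,0]]
    - [[0,0,0],[0,0,0]]
    - [[0,0,0],[0,0,0]]
    - [[0,0,0],[0,0,0]]
  claw: 1
  force: 25

```text
t: 12.35
tool_pos: [0.5694, -0.0466, 0.2665]
tool_rot: [179.9, 0.1, 73.5]
ft_force: [0.7, 0.4, -1.3]
opening: 0.011
```

```bash
python3 - <<'E'
from h import *
s=sensors.get_state();print(s['t'],s['tool_pos'],s['tool_rot'],s['opening'],s['ft_force'],J(.11,0))
E
```

```text
12.35 [ 0.56942409 -0.04656904  0.26651517] [1.79940955e+02 1.39773880e-01 7.35238006e+01] 0.01098226734909806 [ 0.66137351  0.3798047  -1.2669539 ] [ 0.56847017 -0.04654169  0.        ]
```

```bash
cat >> h.py <<'E'
def hx(t): return np.array([.110*np.cos(t)-.02*np.sin(t), .09+.110*np.sin(t)+.02*np.cos(t)])
def jig(p):
    a=np.radians(YAW);d=p[:2]-O;return np.array([d[0]*np.cos(a)+d[1]*np.sin(a),-d[0]*np.sin(a)+d[1]*np.cos(a)])
def tilt(off=.1565,dx=0.001,st=None):
    s=st or sensors.get_state();x=jig(s['tool_pos'])[0]-dx;z=s['tool_pos'][2]-off
    return np.arctan2(z-.09,x)-np.arctan2(.02,.11), np.hypot(z-.09,x)
def arc(t1,n,off=.1565,dx=.001):
    s=sensors.get_state();t0,r=tilt(off,dx,s);print('tilt',t0,'r err',r-np.hypot(.11,.02),jig(s['tool_pos']),s['tool_rot'],s['ft_force'],s['opening'],s['t'])
    cur=np.array([jig(s['tool_pos'])[0]-dx,s['tool_pos'][2]-off])
    R=[]
    for i in range(1,n+1):
        nx=hx(t0+(t1-t0)*i/n);d=nx-cur;cur=nx;R.append([round(float(d[0]),4),round(float(-d[1]),4)])
    print(R)
E
python3 - <<'E'
from h import *
arc(.45,10)
E
```

```text
tilt 0.00025780239210346223 r err -7.36281445128939e-05 [0.1109224 0.0002447] [1.79940955e+02 1.39773880e-01 7.35238006e+01] [ 0.66137351  0.3798047  -1.2669539 ] 0.01098226734909806 12.35
[[-0.0009, -0.0049], [-0.0012, -0.0049], [-0.0014, -0.0048], [-0.0017, -0.0047], [-0.0019, -0.0047], [-0.0021, -0.0046], [-0.0023, -0.0045], [-0.0025, -0.0044], [-0.0027, -0.0043], [-0.0029, -0.0041]]
```

Request:
apply_moves:
  commands:
    - [[0,-0.0009,-0.0049],[0,0,0]]
    - [[0,-0.0012,-0.0049],[0,0,0]]
    - [[0,-0.0014,-0.0048],[0,0,0]]
    - [[0,-0.0017,-0.0047],[0,0,0]]
    - [[0,-0.0019,-0.0047],[0,0,0]]
    - [[0,-0.0021,-0.0046],[0,0,0]]
    - [[0,-0.0023,-0.0045],[0,0,0]]
    - [[0,-0.0025,-0.0044],[0,0,0]]
    - [[0,-0.0027,-0.0043],[0,0,0]]
    - [[0,-0.0029,-0.0041],[0,0,0]]

```text
t: 13.35
tool_pos: [0.5491, -0.0406, 0.3164]
tool_rot: [179.9, 0.1, 73.5]
ft_force: [1.9, -1.0, -2.2]
opening: 0.011
```

```bash
python3 - <<'E'
from h import *
arc(.95,10)
E
```

```text
tilt 0.487635990850987 r err 0.0011239032288626188 [0.08969064 0.00023286] [1.79868614e+02 1.34273784e-01 7.35353542e+01] [ 1.89211582 -0.97132702 -2.16912696] 0.010993202170105907 13.35
[[-0.0042, -0.0033], [-0.0035, -0.0038], [-0.0036, -0.0037], [-0.0038, -0.0035], [-0.004, -0.0033], [-0.0041, -0.0031], [-0.0043, -0.0029], [-0.0044, -0.0027], [-0.0045, -0.0025], [-0.0046, -0.0023]]
```

Low forces; the motion follows the arc.

Request:
apply_moves:
  commands:
    - [[0,-0.004,-0.0033],[0,0,0]]
    - [[0,-0.0035,-0.0038],[0,0,0]]
    - [[0,-0.0036,-0.0037],[0,0,0]]
    - [[0,-0.0038,-0.0035],[0,0,0]]
    - [[0,-0.004,-0.0033],[0,0,0]]
    - [[0,-0.0041,-0.0031],[0,0,0]]
    - [[0,-0.0043,-0.0029],[0,0,0]]
    - [[0,-0.0044,-0.0027],[0,0,0]]
    - [[0,-0.0045,-0.0025],[0,0,0]]
    - [[0,-0.0046,-0.0023],[0,0,0]]

```text
t: 14.35
tool_pos: [0.5082, -0.0284, 0.3525]
tool_rot: [179.4, 0.1, 73.5]
ft_force: [1.7, -1.1, -1.4]
opening: 0.0108
```

```bash
python3 - <<'E'
from h import *
arc(1.34,8)
E
```

```text
tilt 0.9808966769718255 r err 0.0037245181118207155 [0.0470554  0.00024901] [1.79412979e+02 9.70214439e-02 7.35107999e+01] [ 1.71970855 -1.09003358 -1.43256375] 0.010750449386006835 14.35
[[-0.0061, 0.0015], [-0.0047, -0.0017], [-0.0048, -0.0015], [-0.0049, -0.0013], [-0.0049, -0.001], [-0.005, -0.0008], [-0.005, -0.0006], [-0.005, -0.0004]]
```

Request:
apply_moves:
  commands:
    - [[0,-0.0045,-0.0006],[0,0,0]]
    - [[0,-0.0047,-0.0008],[0,0,0]]
    - [[0,-0.0048,-0.0008],[0,0,0]]
    - [[0,-0.0049,-0.0006],[0,0,0]]
    - [[0,-0.0049,-0.0005],[0,0,0]]
    - [[0,-0.005,-0.0003],[0,0,0]]
    - [[0,-0.005,-0.0002],[0,0,0]]
    - [[0,-0.003,0],[0,0,0]]

```text
t: 15.15
tool_pos: [0.4725, -0.0178, 0.3607]
tool_rot: [178.7, 0.1, 73.5]
ft_force: [2.5, -1.6, 5.8]
opening: 0.0108
```

```bash
python3 - <<'E'
from h import *
arc(1.36,2)
sc=grab_frame("scene")[:,:,::-1]
c=cv2.resize(sc[130:340,220:420],(571,600),interpolation=cv2.INTER_CUBIC)
cv2.imwrite("pics/s4.png",c)
cv2.imwrite("pics/w4.png",grab_frame("wrist")[:,:,::-1])
E
```

```text
tilt 1.3138815207891172 r err 0.002715997458680286 [0.00981628 0.00033344] [1.78729392e+02 9.60838826e-02 7.34622191e+01] [ 2.52589073 -1.55131531  5.83254587] 0.010774005991892438 15.15
[[-0.0028, 0.0025], [-0.0026, -0.0001]]
```

View pics/s4.png

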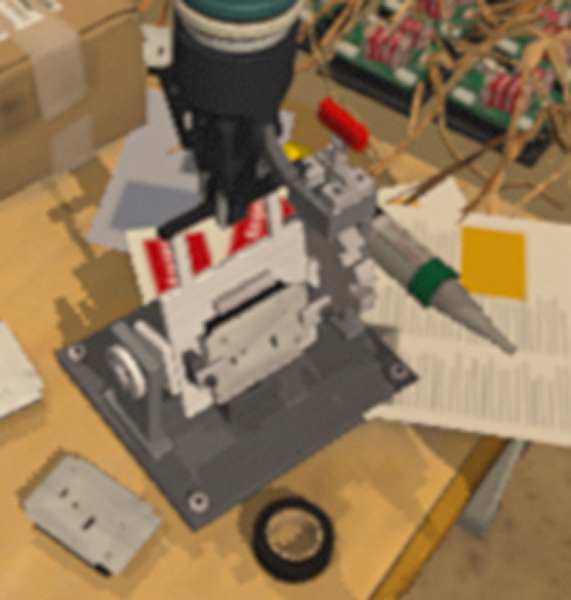

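View pics/w4.png

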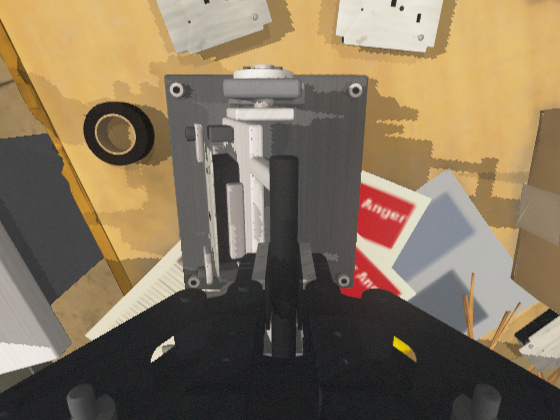

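The cradle is at about 75°, near its stop, and the pin is still parked. I ease it the last few mm and release.

Request:
apply_moves:
  commands:
    - [[0,-0.003,0.0005],[0.3,0,0]]
    - [[0,-0.0025,0],[0.3,0,0]]
    - [[0,0,0],[0,0,0]]
    - [[0,0,0],[0,0,0]]

```text
t: 15.65
tool_pos: [0.466, -0.0157, 0.3608]
tool_rot: [179.4, 0.2, 73.5]
ft_force: [2.7, -2.0, 3.2]
opening: 0.0106
```

Request:
apply_moves:
  commands:
    - [[0,0,0],[0,0,0]]
    - [[0,0,0],[0,0,0]]
    - [[0,0,0],[0,0,0]]
    - [[0,0,0],[0,0,0]]
    - [[0,0,-0.01],[0.2,0,0]]
    - [[0,0,-0.02],[0.2,0,0]]
    - [[0,0,-0.02],[0.2,0,0]]
    - [[0,0,-0.02],[0,0,0]]
    - [[0,0,-0.02],[0,0,0]]
    - [[0,0,-0.005],[0,0,0]]
  claw: 0.6

```text
t: 16.65
tool_pos: [0.4635, -0.014, 0.4578]
tool_rot: [-179.1, 0.2, 73.6]
ft_force: [-0.2, 0.2, 0.4]
opening: 0.0342
```

```bash
python3 - <<'E'
from h import *
s=sensors.get_state();print(s['t'],s['tool_pos'],s['tool_rot'],s['opening'])
plan(J(0,-.092,.455),-16.5,17)
E
```

```text
16.65 [ 0.46349128 -0.01398726  0.45777395] [-1.79098690e+02  1.76749869e-01  7.36179922e+01] 0.03422139429140839
[[[-0.0055,-0.0,0.0002],[-0.03,0.05,5.3]],[[-0.0055,0.0005,0.0002],[-0.03,0.05,5.3]],[[-0.0054,0.001,0.0002],[-0.03,0.05,5.3]],[[-0.0053,0.0015,0.0002],[-0.03,0.05,5.3]],[[-0.0051,0.002,0.0002],[-0.03,0.05,5.3]],[[-0.0049,0.0024,0.0002],[-0.03,0.05,5.3]],[[-0.0047,0.0029,0.0002],[-0.03,0.05,5.3]],[[-0.0044,0.0033,0.0002],[-0.03,0.05,5.3]],[[-0.0041,0.0037,0.0002],[-0.03,0.05,5.3]],[[-0.0037,0.0041,0.0002],[-0.03,0.05,5.3]],[[-0.0033,0.0044,0.0002],[-0.03,0.05,5.3]],[[-0.0029,0.0047,0.0002],[-0.03,0.05,5.3]],[[-0.0025,0.0049,0.0002],[-0.03,0.05,5.3]],[[-0.002,0.0051,0.0002],[-0.03,0.05,5.3]],[[-0.0015,0.0053,0.0002],[-0.03,0.05,5.3]],[[-0.001,0.0054,0.0002],[-0.03,0.05,5.3]],[[-0.0005,0.0055,0.0002],[-0.03,0.05,5.3]]]
```

Request:
apply_moves:
  commands:
    - [[-0.0055,0,0],[0,0,5.3]]
    - [[-0.0055,0.0005,0],[0,0,5.3]]
    - [[-0.0054,0.001,0],[0,0,5.3]]
    - [[-0.0053,0.0015,0],[0,0,5.3]]
    - [[-0.0051,0.002,0],[0,0,5.3]]
    - [[-0.0049,0.0024,0],[0,0,5.3]]
    - [[-0.0047,0.0029,0],[0,0,5.3]]
    - [[-0.0044,0.0033,0],[0,0,5.3]]
    - [[-0.0041,0.0037,0],[0,0,5.3]]
    - [[-0.0037,0.0041,0],[0,0,5.3]]
    - [[-0.0033,0.0044,0],[0,0,5.3]]
    - [[-0.0029,0.0047,0],[0,0,5.3]]
    - [[-0.0025,0.0049,0],[0,0,5.3]]
    - [[-0.002,0.0051,0],[0,0,5.3]]
    - [[-0.0015,0.0053,0],[0,0,5.3]]
    - [[-0.001,0.005,0],[0,0,4]]
    - [[0,0.003,0],[0,0,3]]
    - [[0,0,0],[0,0,0]]

```text
t: 18.45
tool_pos: [0.4305, -0.102, 0.4532]
tool_rot: [179.9, 1.7, -16.4]
ft_force: [0.8, -0.6, -0.1]
opening: 0.0342
```

```bash
python3 - <<'E'
from h import *
s=sensors.get_state();print(s['t'],s['tool_pos'],s['tool_rot'],s['opening'])
w=grab_frame("wrist")[:,:,::-1];cv2.imwrite("pics/w5.png",w)
C=cam("wrist",s);print([proj(C,J(x,-.092,z)) for x,z in((-.023,.242),(.023,.222))], [proj(C,J(*(hx(1.36)[0],y,hx(1.36)[1]))) for y in(-.052,.052)])
plan(J(0,-.092,.3895),-16.5,7)
E
```

```text
18.45 [ 0.43046116 -0.10199419  0.45318732] [179.87143933   1.71154975 -16.37544889] 0.03424808575457228
[array([282.60267652, 244.77486278]), array([282.70010815, 163.89627158])] [array([225.81488136, 185.26844163]), array([ 77.75172997, 185.06327846])]
[[[0.0012,-0.0,0.0091],[0.02,0.25,0.03]],[[0.0012,-0.0,0.0091],[0.02,0.25,0.03]],[[0.0011,-0.0,0.0091],[0.02,0.25,0.03]],[[0.0011,-0.0,0.0091],[0.02,0.25,0.03]],[[0.0011,-0.0,0.0091],[0.02,0.25,0.03]],[[0.001,-0.0,0.0091],[0.02,0.25,0.03]],[[0.001,-0.0,0.0091],[0.02,0.25,0.03]]]
```

View pics/w5.png

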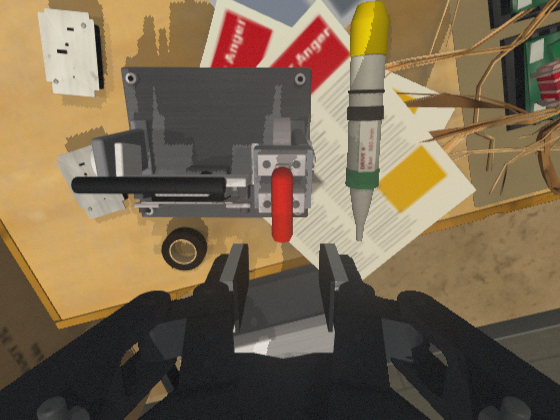

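The bar is at row 185, columns 75–225, so the cradle rests on its 1.36 stop. The grip is at column 283, rows 166–242. Both match the prediction, so I descend.

Request:
apply_moves:
  commands:
    - [[0.0012,0,0.009],[0,0.3,0]]
    - [[0.0012,0,0.009],[0,0.3,0]]
    - [[0.001,0,0.009],[0,0.3,0]]
    - [[0.001,0,0.009],[0,0.3,0]]
    - [[0.001,0,0.009],[0,0.2,0]]
    - [[0.001,0,0.009],[0,0.2,0]]
    - [[0.0005,0,0.006],[0,0,0]]
    - [[0,0,0],[0,0,0]]

```text
t: 19.3
tool_pos: [0.4363, -0.1027, 0.386]
tool_rot: [179.9, 0.2, -16.0]
ft_force: [0.3, 0.6, -0.2]
opening: 0.0341
```

```bash
python3 - <<'E'
from h import *
s=sensors.get_state();print(s['t'],s['tool_pos'],s['tool_rot'],s['ft_force'])
plan(J(0,-.092,.3895),-16.5,1)
E
```

```text
19.3 [ 0.43629188 -0.10268905  0.38604189] [179.92957009   0.18081723 -16.00659605] [ 0.2670781   0.58123129 -0.21780824]
[[[0.0008,0.0006,-0.0035],[0.07,0.18,0.49]]]
```

Request:
apply_moves:
  commands:
    - [[0.0008,0.0006,-0.003],[0,0.2,0.4]]
    - [[0,0,0],[0,0,0]]
    - [[0,0,0],[0,0,0]]

```text
t: 19.6
tool_pos: [0.4373, -0.1036, 0.3898]
tool_rot: [179.9, -0.1, -16.4]
ft_force: [-0.4, 0.2, 0.5]
opening: 0.034
```

Request:
apply_moves:
  commands:
    - [[0,0,0],[0,0,0]]
    - [[0,0,0],[0,0,0]]
    - [[0,0,0],[0,0,0]]
    - [[0,0,0],[0,0,0]]
    - [[0,0,0],[0,0,0]]
    - [[0,0,0],[0,0,0]]
  claw: 1
  force: 40

```text
t: 20.2
tool_pos: [0.4373, -0.1035, 0.3904]
tool_rot: [179.9, -0.2, -16.4]
ft_force: [1.1, 0.6, -0.2]
opening: 0.0117
```

Request:
apply_moves:
  commands:
    - [[0,0,-0.002],[0,0,0]]
    - [[0,0,-0.002],[0,0,0]]
    - [[0,0,0],[0,0,0]]

```text
t: 20.5
tool_pos: [0.4373, -0.1036, 0.3945]
tool_rot: [179.9, -0.2, -16.4]
ft_force: [0.5, -0.1, -1.6]
opening: 0.0121
```

```bash
python3 - <<'E'
from h import *
s=sensors.get_state();print(s['t'],s['tool_pos'],s['tool_rot'],s['ft_force'],s['torque'])
plan(J(0,-.092,.3935),73.5,15)
E
```

```text
20.5 [ 0.43729058 -0.10363293  0.39451683] [ 1.79924256e+02 -1.68087137e-01 -1.64450787e+01] [ 0.54238991 -0.0640568  -1.57022477] [ 0.00189752 -0.04560287  0.0388307 ]
[[[-0.0,0.0,0.0001],[0.01,-0.0,-6.0]],[[-0.0,-0.0,0.0001],[0.01,-0.0,-6.0]],[[-0.0,-0.0,0.0001],[0.01,-0.0,-6.0]],[[-0.0,-0.0,0.0001],[0.01,-0.0,-6.0]],[[-0.0,-0.0,0.0001],[0.01,-0.0,-6.0]],[[-0.0,-0.0,0.0001],[0.01,-0.0,-6.0]],[[-0.0,-0.0,0.0001],[0.01,-0.0,-6.0]],[[-0.0,-0.0,0.0001],[0.01,-0.0,-6.0]],[[-0.0,-0.0,0.0001],[0.01,-0.0,-6.0]],[[-0.0,-0.0,0.0001],[0.01,-0.0,-6.0]],[[-0.0,-0.0,0.0001],[0.01,-0.0,-6.0]],[[-0.0,-0.0,0.0001],[0.01,-0.0,-6.0]],[[-0.0,-0.0,0.0001],[0.01,-0.0,-6.0]],[[-0.0,-0.0,0.0001],[0.01,-0.0,-6.0]],[[-0.0,-0.0,0.0001],[0.01,-0.0,-6.0]]]
```

Request:
apply_moves:
  commands:
    - [[0,0,0],[0,0,-6]]
    - [[0,0,0],[0,0,-6]]
    - [[0,0,0],[0,0,-6]]
    - [[0,0,0],[0,0,-6]]
    - [[0,0,0],[0,0,-6]]
    - [[0,0,0],[0,0,-6]]
    - [[0,0,0],[0,0,-6]]
    - [[0,0,0],[0,0,-6]]
    - [[0,0,0],[0,0,-6]]
    - [[0,0,0],[0,0,-6]]
    - [[0,0,0],[0,0,-6]]
    - [[0,0,0],[0,0,-6]]
    - [[0,0,0],[0,0,-6]]
    - [[0,0,0],[0,0,-5]]
    - [[0,0,0],[0,0,-3]]
    - [[0,0,0],[0,0,0]]

```text
t: 22.1
tool_pos: [0.437, -0.1029, 0.3948]
tool_rot: [179.9, 0.0, 73.2]
ft_force: [-0.4, 0.7, -1.2]
opening: 0.012
```

```bash
python3 - <<'E'
from h import *
s=sensors.get_state();print(s['t'],s['tool_pos'],s['tool_rot'],s['ft_force'],s['torque'])
plan(J(0,-.092,.392),73.5,1)
E
```

```text
22.1 [ 0.43701878 -0.1029332   0.39483108] [1.79852430e+02 9.99097841e-03 7.31659638e+01] [-0.36416898  0.74466818 -1.23141118] [-0.02178745 -0.06284549 -0.04254281]
[[[-0.0006,0.0,0.0028],[0.15,0.01,-0.33]]]
```

Request:
apply_moves:
  commands:
    - [[-0.0004,0,0.002],[0,0,-0.3]]
    - [[0,0,0.002],[0,0,0]]
    - [[0,0,0.002],[0,0,0]]
    - [[0,0,0.0015],[0,0,0]]
    - [[0,0,0],[0,0,0]]

```text
t: 22.6
tool_pos: [0.437, -0.1033, 0.3867]
tool_rot: [179.8, 0.0, 73.3]
ft_force: [0.1, -0.1, -2.7]
opening: 0.0122
```

Below the parked height (0.390), so the cross-bar is in the slot. Release and rise.

Request:
apply_moves:
  commands:
    - [[0,0,0],[0,0,0]]
    - [[0,0,0],[0,0,0]]
    - [[0,0,0],[0,0,0]]
    - [[0,0,0],[0,0,0]]
    - [[0,0,-0.01],[0,0,0]]
    - [[0,0,-0.02],[0,0,0]]
    - [[0,0,-0.02],[0,0,0]]
    - [[0,0,-0.018],[0,0,0]]
    - [[0,0,0],[0,0,0]]
  claw: 0.55

```text
t: 23.5
tool_pos: [0.437, -0.1029, 0.46]
tool_rot: [179.8, 0.0, 73.3]
ft_force: [-0.2, -0.4, -0.4]
opening: 0.0387
```

```bash
cat >> h.py <<'E'
def pinz():
    sc=grab_frame("scene")[:,:,::-1];C=cam("scene")
    hsv=cv2.cvtColor(sc,cv2.COLOR_BGR2HSV)
    m=(((hsv[...,0]<8)|(hsv[...,0]>172))&(hsv[...,1]>170)&(hsv[...,2]>90)).astype(np.uint8)
    k,l,st,ce=cv2.connectedComponentsWithStats(m)
    for i in range(1,k):
        if st[i,4]>25 and 300<ce[i][0]<360 and 150<ce[i][1]<200: print("pin",st[i],ce[i],[(z,proj(C,J(0,-.092,z)).round(1)) for z in(.218,.228,.232)])
    return sc
E
python3 - <<'E'
from h import *
s=sensors.get_state();print(s['t'],s['tool_pos'],s['tool_rot'],s['opening'])
sc=pinz()
cv2.imwrite("pics/s6.png",cv2.resize(sc[130:340,220:420],(571,600),interpolation=cv2.INTER_CUBIC))
w=grab_frame("wrist")[:,:,::-1];cv2.imwrite("pics/w6.png",w)
h=hx(1.36);plan(J(h[0]+.001,0,.43),73.5,6)
E
```

```text
23.5 [ 0.43700335 -0.10286035  0.45996173] [1.79796932e+02 5.84405164e-03 7.33231363e+01] 0.03867943511474639
pin [330 167  19  15 169] [339.18343195 173.93491124] [(0.218, array([338.5, 178.5])), (0.228, array([339. , 174.8])), (0.232, array([339.3, 173.3]))]
[[[0.0153,0.0008,0.0046],[-0.0,0.0,-0.03]],[[0.0153,0.0008,0.0046],[-0.0,0.0,-0.03]],[[0.0153,0.0008,0.0046],[-0.0,0.0,-0.03]],[[0.0153,0.0008,0.0046],[-0.0,0.0,-0.03]],[[0.0153,0.0009,0.0046],[-0.0,0.0,-0.03]],[[0.0153,0.0009,0.0046],[-0.0,0.0,-0.03]]]
```

View pics/s6.png

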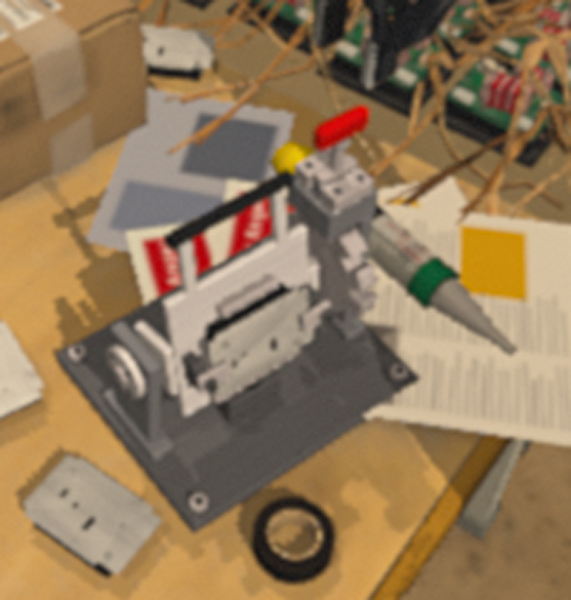

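View pics/w6.png

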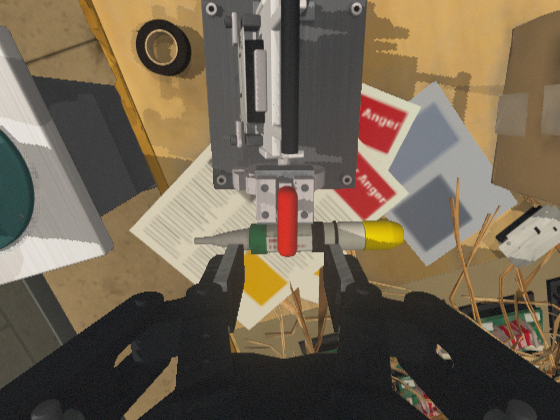

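The grip is along y again, and its scene row is 173.9; with the −0.45 px bias seen when it was seated, that puts it on the rim. Back to the handle.

Request:
apply_moves:
  commands:
    - [[0.015,0.0008,0.003],[0,0,-0.1]]
    - [[0.015,0.0008,0.003],[0,0,0]]
    - [[0.015,0.0008,0.003],[0,0,0]]
    - [[0.015,0.0008,0.003],[0,0,0]]
    - [[0.015,0.0008,0.005],[0,0,0]]
    - [[0.012,0.0008,0.005],[0,0,0]]
    - [[0,0,0],[0,0,0]]

```text
t: 24.3
tool_pos: [0.464, -0.0191, 0.4281]
tool_rot: [-179.3, 0.1, 73.3]
ft_force: [-0.2, 0.3, 0.2]
opening: 0.0385
```

```bash
python3 - <<'E'
from h import *
s=sensors.get_state();print(s['t'],s['tool_pos'],s['tool_rot'],s['opening'])
h=hx(1.36);plan(J(h[0]+.001,0,h[1]+.1575),73.5,7)
E
```

```text
24.3 [ 0.46404346 -0.01911     0.42811462] [-1.79279192e+02  5.10123220e-02  7.33183232e+01] 0.0384921013468089
[[[0.0005,0.0005,0.0098],[-0.1,0.01,-0.03]],[[0.0005,0.0004,0.0098],[-0.1,0.01,-0.03]],[[0.0005,0.0004,0.0098],[-0.1,0.01,-0.03]],[[0.0005,0.0004,0.0098],[-0.1,0.01,-0.03]],[[0.0005,0.0004,0.0098],[-0.1,0.01,-0.03]],[[0.0005,0.0004,0.0098],[-0.1,0.01,-0.03]],[[0.0005,0.0004,0.0098],[-0.1,0.01,-0.03]]]
```

Request:
apply_moves:
  commands:
    - [[0.0004,0.0005,0.0098],[-0.1,0,0]]
    - [[0.0004,0.0005,0.0098],[-0.1,0,0]]
    - [[0.0004,0.0004,0.0098],[-0.1,0,0]]
    - [[0.0004,0.0004,0.0098],[-0.1,0,0]]
    - [[0.0004,0.0004,0.0098],[-0.1,0,0]]
    - [[0.0004,0.0004,0.0098],[-0.1,0,0]]
    - [[0,0,0.007],[0,0,0]]
    - [[0,0,0],[0,0,0]]

```text
t: 25.1
tool_pos: [0.4654, -0.0203, 0.3543]
tool_rot: [-179.7, 0.2, 73.1]
ft_force: [0.0, 0.2, -0.3]
opening: 0.0384
```

```bash
python3 - <<'E'
from h import *
s=sensors.get_state();print(s['t'],s['tool_pos'],s['tool_rot'],s['opening'],s['ft_force'])
h=hx(1.36);plan(J(h[0]+.001,0,h[1]+.1575),73.5,1)
E
```

```text
25.1 [ 0.46541448 -0.02031211  0.35427607] [-1.79655401e+02  1.51330779e-01  7.31214142e+01] 0.038399697784248385 [ 0.03089557  0.17593573 -0.30598845]
[[[0.0041,0.0007,-0.005],[-0.35,0.15,-0.38]]]
```

Request:
apply_moves:
  commands:
    - [[0.003,0.0005,-0.0015],[-0.3,0,-0.3]]
    - [[0,0,0],[0,0,0]]

```text
t: 25.3
tool_pos: [0.4672, -0.0172, 0.356]
tool_rot: [180.0, 0.1, 73.5]
ft_force: [-1.6, 0.2, 0.3]
opening: 0.038
```

Request:
apply_moves:
  commands:
    - [[0,0,0],[0,0,0]]
    - [[0,0,0],[0,0,0]]
    - [[0,0,0],[0,0,0]]
    - [[0,0,0],[0,0,0]]
    - [[0,0,0],[0,0,0]]
    - [[0,0,0],[0,0,0]]
  claw: 1
  force: 25

```text
t: 25.9
tool_pos: [0.4671, -0.0169, 0.3569]
tool_rot: [179.9, 0.1, 73.5]
ft_force: [-0.0, 0.9, -1.0]
opening: 0.0111
```

```bash
python3 - <<'E'
from h import *
off=sensors.get_state()['tool_pos'][2]-hx(1.36)[1];dx=jig(sensors.get_state()['tool_pos'])[0]-hx(1.36)[0];print(off,dx)
arc(1.12,8,off,dx)
E
```

```text
0.1551447710138868 0.0009279501981059816
tilt 1.36 r err 0.0 [ 0.00438691 -0.00033751] [1.79913107e+02 1.28642208e-01 7.34693966e+01] [-0.04425079  0.8857997  -0.97703921] 0.011058168278776788 25.9
[[0.0034, 0.0002], [0.0033, 0.0003], [0.0033, 0.0004], [0.0033, 0.0005], [0.0033, 0.0006], [0.0033, 0.0007], [0.0033, 0.0008], [0.0032, 0.0008]]
```

Request:
apply_moves:
  commands:
    - [[0,0.0034,0.0002],[0,0,0]]
    - [[0,0.0033,0.0003],[0,0,0]]
    - [[0,0.0033,0.0004],[0,0,0]]
    - [[0,0.0033,0.0005],[0,0,0]]
    - [[0,0.0033,0.0006],[0,0,0]]
    - [[0,0.0033,0.0007],[0,0,0]]
    - [[0,0.0033,0.0008],[0,0,0]]
    - [[0,0,0],[0,0,0]]

```text
t: 26.7
tool_pos: [0.49, -0.0234, 0.3531]
tool_rot: [-179.7, 0.2, 73.5]
ft_force: [-3.6, 0.4, 3.0]
opening: 0.0108
```

```bash
python3 - <<'E'
from h import *
arc(1.03,5,.1551,.0009); pinz()
E
```

```text
tilt 1.1437216113559636 r err -0.00041921443153233873 [ 0.02815689 -0.00011168] [-179.73729955    0.23812956   73.4623192 ] [-3.6376428   0.36644728  3.01395191] 0.010836033519375392 26.7
[[0.0026, 0.0002], [0.0024, 0.0007], [0.0024, 0.0008], [0.0024, 0.0008], [0.0024, 0.0009]]
pin [331 168  19  16 166] [340.07228916 175.79518072] [(0.218, array([338.5, 178.5])), (0.228, array([339. , 174.8])), (0.232, array([339.3, 173.3]))]
```

Request:
apply_moves:
  commands:
    - [[0,0.0025,0.0004],[0,0,0]]
    - [[0,0.0024,0.0007],[0,0,0]]
    - [[0,0.002,0.0007],[0,0,0]]
    - [[0,0,0],[0,0,0]]

```text
t: 27.15
tool_pos: [0.4968, -0.0254, 0.3509]
tool_rot: [-179.7, 0.2, 73.5]
ft_force: [-3.0, 0.8, 1.0]
opening: 0.0108
```

```bash
python3 - <<'E'
from h import *
arc(1.03,3,.1551,.0009); sc=pinz()
cv2.imwrite("pics/s7.png",cv2.resize(sc[130:340,220:420],(571,600),interpolation=cv2.INTER_CUBIC))
E
```

```text
tilt 1.0766518377597325 r err -0.0005049228616731127 [ 0.03530706 -0.00012737] [-179.72530894    0.23761593   73.47107046] [-2.99874625  0.81199515  0.99368478] 0.010833700558988942 27.15
[[0.0018, 0.0001], [0.0016, 0.0006], [0.0016, 0.0006]]
pin [331 169  20  15 164] [340.25       176.01219512] [(0.218, array([338.5, 178.5])), (0.228, array([339. , 174.8])), (0.232, array([339.3, 173.3]))]
```

View pics/s7.png

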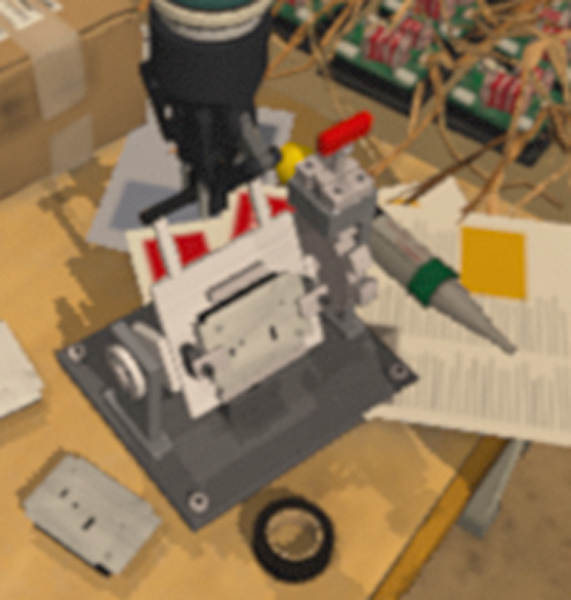

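The pin is leaning slightly on the rim and has not dropped yet. I continue in small steps.

Request:
apply_moves:
  commands:
    - [[0,0.0015,0.0005],[0,0,0]]
    - [[0,0.001,0.0005],[0,0,0]]
    - [[0,0,0],[0,0,0]]
    - [[0,0,0],[0,0,0]]

```text
t: 27.6
tool_pos: [0.4994, -0.0262, 0.3499]
tool_rot: [-179.7, 0.2, 73.5]
ft_force: [-3.6, 1.4, 2.0]
opening: 0.0109
```

```bash
python3 - <<'E'
from h import *
arc(1.03,3,.1551,.0009); sc=pinz()
E
```

```text
tilt 1.0509344251756525 r err -0.0006550323889410042 [ 0.03796743 -0.00011217] [-179.74760194    0.23843843   73.4812387 ] [-3.58516055  1.44606524  1.95481129] 0.01088979697481604 27.6
[[0.001, -0.0004], [0.0007, 0.0003], [0.0007, 0.0003]]
pin [330 171  19  15 162] [339.13580247 177.84567901] [(0.218, array([338.5, 178.5])), (0.228, array([339. , 174.8])), (0.232, array([339.3, 173.3]))]
```

The pin dropped: row 177.85, against 178.0 when seated at the start. I wiggle within the play so it settles, then release.

Request:
apply_moves:
  commands:
    - [[0,0.0012,0.0004],[0,0,0]]
    - [[0,0,0],[0,0,0]]
    - [[0,-0.0015,-0.0005],[0,0,0]]
    - [[0,0,0],[0,0,0]]

```text
t: 28.05
tool_pos: [0.4992, -0.0262, 0.35]
tool_rot: [-179.8, 0.2, 73.5]
ft_force: [-3.5, 1.7, 2.1]
opening: 0.0114
```

```bash
python3 - <<'E'
from h import *
arc(1.03,3,.1551,.0009); sc=pinz()
E
```

```text
tilt 1.052970778789193 r err -0.0006543625354109572 [ 0.03775419 -0.00013392] [-179.77840955    0.22581662   73.48000424] [-3.49587095  1.65086643  2.0906676 ] 0.01135656033390857 28.05
[[0.001, -0.0003], [0.0008, 0.0003], [0.0008, 0.0003]]
pin [330 171  19  15 162] [339.01234568 177.9382716 ] [(0.218, array([338.5, 178.5])), (0.228, array([339. , 174.8])), (0.232, array([339.3, 173.3]))]
```

Request:
apply_moves:
  commands:
    - [[0,0,0],[0,0,0]]
    - [[0,0,0],[0,0,0]]
    - [[0,0,0],[0,0,0]]
    - [[0,0,0],[0,0,0]]
    - [[0,0,-0.01],[0,0,0]]
    - [[0,0,-0.02],[0,0,0]]
    - [[0,0,-0.02],[0,0,0]]
    - [[0,0,-0.02],[0,0,0]]
    - [[0,0,-0.02],[0,0,0]]
    - [[-0.015,0,0],[0,0,0]]
    - [[-0.015,0,0],[0,0,0]]
    - [[0,0,0],[0,0,0]]
  claw: 0.55

```text
t: 29.3
tool_pos: [0.4925, -0.055, 0.4497]
tool_rot: [179.6, 0.1, 73.6]
ft_force: [0.4, 0.0, -0.0]
opening: 0.0386
```

```bash
python3 - <<'E'
from h import *
s=sensors.get_state();print(s['t'],s['tool_pos'],s['tool_rot'],s['ft_force'],s['opening'])
sc=pinz()
cv2.imwrite("pics/s8.png",cv2.resize(sc[130:340,220:420],(571,600),interpolation=cv2.INTER_CUBIC))
s=sensors.get_state();w=grab_frame("wrist")[:,:,::-1];cv2.imwrite("pics/w8.png",w)
C=cam("wrist",s)
for t in(1.007,1.047,1.087,1.2):print(t,[proj(C,J(hx(t)[0],y,hx(t)[1])).round(1) for y in(-.052,.052)],[proj(cam("scene"),J(hx(t)[0],y,hx(t)[1])).round(1) for y in(-.052,.052)])
E
```

```text
29.3 [ 0.49250399 -0.05501403  0.44967461] [1.79578672e+02 1.07809470e-01 7.36219592e+01] [ 0.40354271  0.03190777 -0.0085105 ] 0.03860622459374044
pin [330 171  19  15 161] [338.80745342 177.61490683] [(0.218, array([338.5, 178.5])), (0.228, array([339. , 174.8])), (0.232, array([339.3, 173.3]))]
1.007 [array([285.2, 237.6]), array([286. ,  92.5])] [array([308.8, 183.3]), array([266.8, 205.1])]
1.047 [array([279.7, 238.4]), array([279.7,  92.3])] [array([310.1, 183.9]), array([268. , 205.9])]
1.087 [array([274. , 239.2]), array([273.2,  92.2])] [array([311.5, 184.6]), array([269.3, 206.7])]
1.2 [array([257.3, 240.8]), array([254.1,  92. ])] [array([315.4, 187.1]), array([272.9, 209.5])]
```

View pics/s8.png

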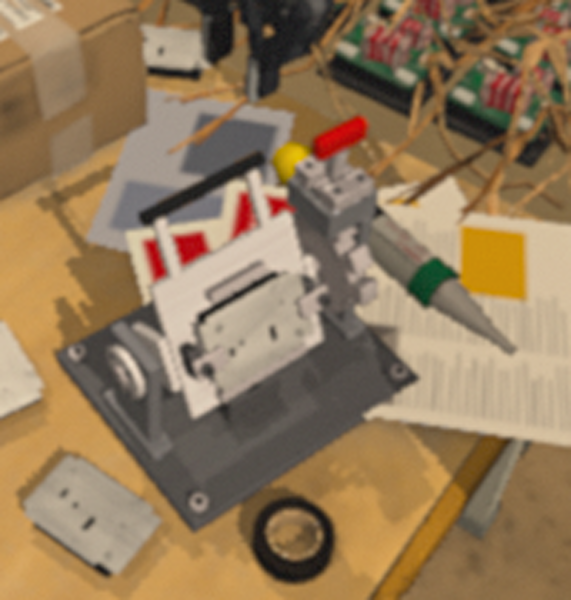

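View pics/w8.png

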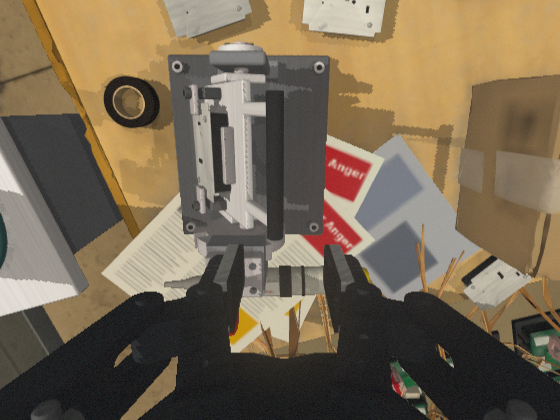

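The bar is at column 275, so the tilt is about 1.08: in the 60° notch, leaning on the pin. The pin row is 177.6, against 178.0 at the start, which could mean about 1 mm high or a slight lean. I'll check by a light press on the grip with closed fingers.

```bash
python3 - <<'E'
from h import *
plan(J(0,-.092,.43),73.5,7)
E
```

```text
[[[-0.0091,-0.0057,0.0027],[0.06,0.01,0.04]],[[-0.0091,-0.0057,0.0027],[0.06,0.01,0.04]],[[-0.0091,-0.0057,0.0027],[0.06,0.01,0.04]],[[-0.0091,-0.0056,0.0027],[0.06,0.01,0.04]],[[-0.0091,-0.0056,0.0027],[0.06,0.01,0.04]],[[-0.0091,-0.0056,0.0027],[0.06,0.01,0.04]],[[-0.0091,-0.0056,0.0028],[0.06,0.01,0.04]]]
```

Request:
apply_moves:
  commands:
    - [[-0.009,-0.0057,0.001],[0.1,0,0]]
    - [[-0.009,-0.0057,0.001],[0.1,0,0]]
    - [[-0.009,-0.0057,0.001],[0.1,0,0]]
    - [[-0.009,-0.0057,0.001],[0.1,0,0]]
    - [[-0.009,-0.0056,0.002],[0,0,0]]
    - [[-0.009,-0.0056,0.004],[0,0,0]]
    - [[-0.006,-0.004,0.004],[0,0,0]]
    - [[0,0,0],[0,0,0]]
    - [[0,0,0],[0,0,0]]
  claw: 1

```text
t: 30.3
tool_pos: [0.434, -0.1031, 0.4333]
tool_rot: [-179.8, 0.0, 73.8]
ft_force: [-0.5, -0.1, 0.4]
opening: 0.0001
```

```bash
python3 - <<'E'
from h import *
s=sensors.get_state();print(s['tool_pos'],s['opening'],s['ft_force'])
w=grab_frame("wrist")[:,:,::-1];cv2.imwrite("pics/w9.png",w[100:400,100:460])
plan(J(0,-.092,.408),73.5,4)
E
```

```text
[ 0.43400121 -0.10306802  0.43328422] 0.00011059178727723453 [-0.50058305 -0.11885728  0.39616628]
[[[0.0001,0.0007,0.0063],[-0.05,0.01,0.09]],[[0.0001,0.0007,0.0063],[-0.05,0.01,0.09]],[[0.0001,0.0007,0.0063],[-0.05,0.01,0.09]],[[0.0001,0.0007,0.0063],[-0.05,0.01,0.09]]]
```

View pics/w9.png

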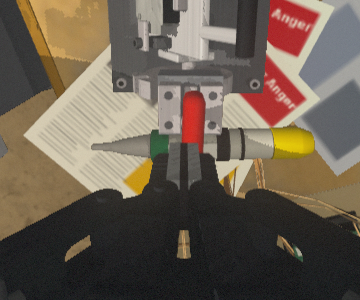

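The closed fingers are above the grip, about 3 mm towards the robot, which the plan corrects.

Request:
apply_moves:
  commands:
    - [[0,0.0008,0.006],[0,0,0.1]]
    - [[0,0.0008,0.006],[0,0,0.1]]
    - [[0,0.0006,0.006],[0,0,0]]
    - [[0,0.0006,0.005],[0,0,0]]
    - [[0,0,0],[0,0,0]]

```text
t: 30.85
tool_pos: [0.4378, -0.1028, 0.408]
tool_rot: [-179.8, -0.0, 73.8]
ft_force: [0.1, -0.3, -0.3]
opening: 0.0001
```

Request:
apply_moves:
  commands:
    - [[0,0,0.0012],[0,0,0]]
    - [[0,0,0.0012],[0,0,0]]
    - [[0,0,0],[0,0,0]]

```text
t: 31.15
tool_pos: [0.4379, -0.1026, 0.4052]
tool_rot: [-179.8, -0.1, 73.8]
ft_force: [-0.3, -0.4, -0.5]
opening: 0.0003
```

Request:
apply_moves:
  commands:
    - [[0,0,0.0012],[0,0,0]]
    - [[0,0,0.001],[0,0,0]]
    - [[0,0,0],[0,0,0]]

```text
t: 31.45
tool_pos: [0.438, -0.1027, 0.4033]
tool_rot: [-179.8, -0.0, 73.8]
ft_force: [0.0, 0.0, -0.0]
opening: 0.0001
```

Request:
apply_moves:
  commands:
    - [[0,0,0.001],[0,0,0]]
    - [[0,0,0],[0,0,0]]

```text
t: 31.65
tool_pos: [0.438, -0.1027, 0.4023]
tool_rot: [-179.9, -0.0, 73.8]
ft_force: [-0.2, -0.0, 0.6]
opening: -0.0
```

Request:
apply_moves:
  commands:
    - [[0,0,0.001],[0,0,0]]
    - [[0,0,0],[0,0,0]]

```text
t: 31.85
tool_pos: [0.4382, -0.1026, 0.4017]
tool_rot: [-179.9, -0.0, 73.8]
ft_force: [0.1, -0.1, 1.0]
opening: -0.0002
```

Request:
apply_moves:
  commands:
    - [[0,0,0.001],[0,0,0]]
    - [[0,0,0],[0,0,0]]

```text
t: 32.05
tool_pos: [0.4385, -0.1026, 0.4018]
tool_rot: [-179.9, 0.0, 73.8]
ft_force: [0.2, 0.3, 1.0]
opening: -0.0002
```

Request:
apply_moves:
  commands:
    - [[0,0,0.001],[0,0,0]]
    - [[0,0,0],[0,0,0]]

```text
t: 32.25
tool_pos: [0.4388, -0.1025, 0.4017]
tool_rot: [180.0, 0.0, 73.8]
ft_force: [-0.7, 0.7, 1.6]
opening: 0.0001
```

Request:
apply_moves:
  commands:
    - [[0,-0.0008,0.003],[0,0,0]]
    - [[0,0,0.002],[0,0,0]]
    - [[0,0,0.002],[0,0,0]]

```text
t: 32.55
tool_pos: [0.44, -0.1019, 0.4014]
tool_rot: [179.7, 0.3, 73.7]
ft_force: [-8.1, 1.6, 21.0]
opening: -0.0001
```

Request:
apply_moves:
  commands:
    - [[0,0,-0.004],[0,0,0]]
    - [[0,0,-0.01],[0,0,0]]
    - [[0,0,-0.02],[0,0,0]]
    - [[0,0,-0.02],[0,0,0]]
    - [[0,0,-0.02],[0,0,0]]
    - [[0,0,0],[0,0,0]]

```text
t: 33.15
tool_pos: [0.4395, -0.1013, 0.4785]
tool_rot: [179.7, 0.2, 73.8]
ft_force: [-0.3, 0.2, -1.0]
opening: 0.0001
```

```bash
python3 - <<'E'
from h import *
s=sensors.get_state();print(s['t'],s['tool_pos'],s['ft_force'])
sc=pinz()
cv2.imwrite("pics/s10.png",cv2.resize(sc[130:340,220:420],(571,600),interpolation=cv2.INTER_CUBIC))
cv2.imwrite("pics/t10.png",grab_frame("top")[:,:,::-1])
E
```

```text
33.15 [ 0.43947958 -0.10130648  0.47845787] [-0.29199665  0.21195983 -0.95719572]
pin [329 170  19  15 166] [338.27710843 177.11445783] [(0.218, array([338.5, 178.5])), (0.228, array([339. , 174.8])), (0.232, array([339.3, 173.3]))]
```

View pics/s10.png

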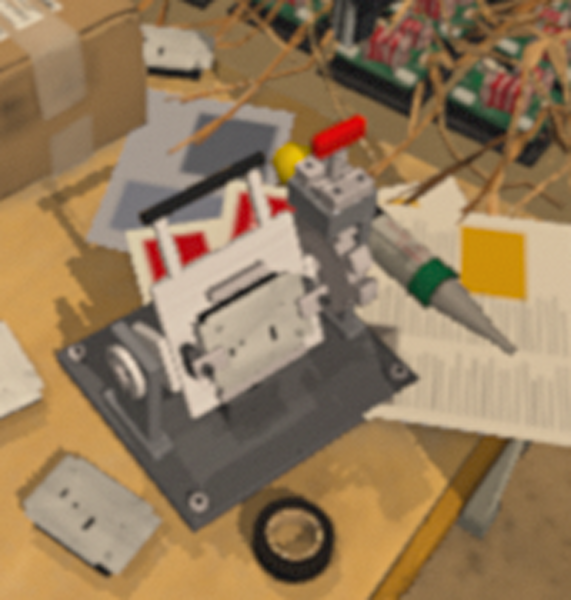

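View pics/t10.png

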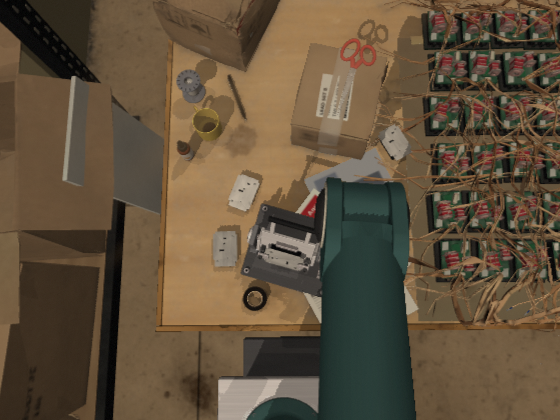

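```bash
python3 - <<'E'
from h import *
C=cam("scene")
for x in(0,.003): print(proj(C,J(x,-.092,.218)))
s=sensors.get_state();w=grab_frame("wrist")[:,:,::-1].copy();cv2.imwrite("pics/w11.png",w)
W=cam("wrist",s)
hsv=cv2.cvtColor(w,cv2.COLOR_BGR2HSV)
m=(((hsv[...,0]<8)|(hsv[...,0]>172))&(hsv[...,1]>170)&(hsv[...,2]>90)).astype(np.uint8)
k,l,st,ce=cv2.connectedComponentsWithStats(m)
for i in range(1,k):
    if st[i,4]>200:print(st[i],ce[i],jig(plane(W,ce[i],.226)),jig(plane(W,(ce[i][0],st[i,1]+3),.226)))
E
```

```text
[338.46775997 178.46109795]
[337.47298448 177.60304066]
[ 355   97   45   55 1209] [372.92721257 124.94954508] [ 0.05953942 -0.02985184] [ 0.05819916 -0.01405919]
[352 153  36  43 449] [368.52115813 175.92873051] [ 0.05940874 -0.06436964] [ 0.05828684 -0.05050671]
[333 178  43  37 661] [355.40847201 196.78668684] [ 0.05134758 -0.07947667] [ 0.05055501 -0.06802483]
[277 180  18  61 944] [285.40042373 210.74682203] [ 0.00185999 -0.09014812] [ 0.00172414 -0.06970757]
```

View pics/w11.png

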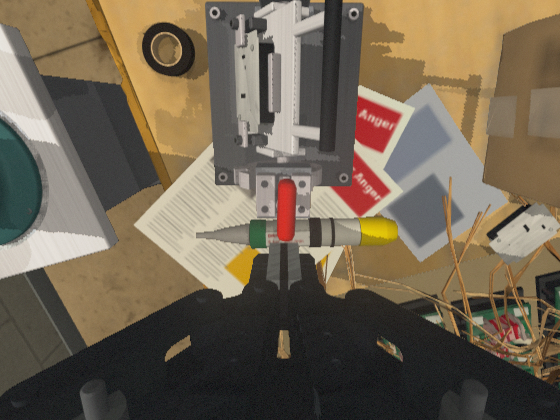

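```bash
python3 - <<'E'
from h import *
s=sensors.get_state();print(s['t'],s['ft_force']);pinz()
print(job.sign_off())
E
```

```text
33.3 [-0.55596849 -0.38456796 -0.76932365]
pin [329 170  19  15 165] [338.33333333 177.10909091] [(0.218, array([338.5, 178.5])), (0.228, array([339. , 174.8])), (0.232, array([339.3, 173.3]))]
the job is handed in; nothing more can be done
None
```

The cradle is locked in the 60° notch and holds there by itself. I handed the job in at 33.3 s, with the gripper clear of everything. Sign-off gave no verdict.

**What I did:** I lifted the index pin, turned it a quarter turn and parked it. I then swung the cradle past 30° to its 1.36 rad stop. With the cradle resting there, I turned the pin back so it rode on the rim, and drew the handle back until the pin dropped into the 60° notch. Nothing else was touched; the modules and tape look unmoved in the last pictures, and so does the driver.

**Last checks:**
- **Cradle angle:** After release the bar sits at about 1.08 rad, inside the pin's ±0.04 play around 1.047. It was in the same place after I pressed on the pin.
- **Pin height by touch:** The closed fingers met the grip's top at about 228.5 mm. A seated pin puts it at 228 mm and a pin on the rim at 238 mm. It did not sink further under a 21 N press.
- **Pin height by camera:** This check agrees less well. Right after the drop the scene camera showed the grip within 0.1 px of its starting seated position. After release and the press it read 0.9 px high. About 0.55 px of that fits a lean of roughly 2 mm at the grip under the cradle's load. The remaining 0.35 px, about 1 mm, is unexplained but within the 2 mm calibration error.

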